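# Open the polishing lap and take off its clamp nut

## Task

The copper lap of the small polishing machine is to be changed. Press the sprung latch hook down in its recess so that the hood springs ajar, swing the hood fully open by its handle, unscrew the knurled clamp nut and lift it off its threaded stud, and set it gently in the white rinse bowl to be washed. Do not drop the nut, and leave the bowl and the other things where they stand.

Things in the scene. Friction and masses are not known exactly. Their poses are not given: they have to be found in the camera images.
- lap_unit: The polishing machine, fixed: white housing 218 mm deep (x) by 180 mm wide (y), deck 52 mm high, under a grey hood 134 mm high. Origin: on the bench under the stud's axis; its -x points out of the front (dial, rocker; front face at x = -138 mm), z up. The latch recess is on the front ledge at its +y side, the hood handle at its -y side. Copper lap, diameter 116 mm, face at z = 66 mm.
- hook_tongue (a point): Top middle of the latch hook's steel thumb tongue (26 mm along the machine's y, 43 mm long along x), 88 mm above the bench, at x -126, y +45 mm from the machine's origin. It lies between two black cheeks: gap 38 mm along the machine's y, open to the front, cheek tops 16 mm above the tongue; the hood's front wall is 56 mm behind (+x of) this point, the hook's shank and nose start 28 mm behind it, reach 12 mm higher, and swing 10 mm forward when pressed.
- latch_hook (a joint): Latch hook angle, rad: 0 = hooked over the hood's keeper bar, grows as the tongue is pressed down (0.2 to 0.25 rad, 9 to 11 mm at the tongue, frees the hood; stop at 0.42, 19 mm). The spring needs about 4 N at the tongue to free it and 6 N at the stop, and brings the hook back when let go.
- hood (a joint): Hood angle, rad: 0 = shut and latched; when freed, a sprung plunger lifts it to about 0.16 and holds it ajar; 1.66 = fully open stop, leaning back. It weighs 0.22 kg; let go below about 1.15 it falls back on to the plunger, beyond that it falls open and stays.
- hood_handle (a point): Middle of the hood's round steel bar handle (diameter 10 mm, 68 mm along the machine's y); hood shut: 100 mm above the bench, at x -106, y -35 mm from the machine's origin. The bar stands 36 mm off the hood's front wall (31 mm free behind it); the hood's top is 34 mm above the bar's middle. It swings with the hood.
- hood_hinge (a point): Point on the hood's hinge line in the machine's middle plane, 72 mm behind (+x of) the machine's origin, 58 mm high; the line runs along the machine's y, and the handle swings up and back (+x) about it.
- nut_center (a point): Centre (half-way up, on the axis) of the aluminium clamp nut: 52 mm high, 0.15 kg; flange diameter 62 mm on the lowest 8 mm, above it a knurled round grip of diameter 44 mm (grasp its upper half); open bore, z along the axis. Screwed home, its underside is on the lap 66 mm above the bench, its top at 118 mm.
- stud_top (a point): Top of the steel stud (16 mm core, thread to 26 mm), on the machine's axis 122 mm above the bench; the nut's underside must be above this before it is moved sideways.
- rinse_bowl: White porcelain bowl, loose, 125 mm across the rim, 63 mm high, 0.21 kg. Origin: centre of its underside, z up. Inside it narrows to about 50 mm at the floor, 9 mm up; the nut standing in its middle has its underside about 11 to 16 mm above the bench. A facetting mast stands behind it: keep the gripper's body clear of x above 0.60 m there.
- handpiece: Bystander: facetting handpiece, 115 mm long, lying behind the bowl. Origin under its middle.
- slide_frame: Bystander: flat black plastic frame, 50 x 58 x 12 mm, at the left. Origin under its middle.
- whetstone: Bystander: two-tone dressing stone, 34 x 90 x 21 mm, at the left. Origin under its middle.
- film_can: Bystander: black canister, 34 mm across, 51 mm high, between bowl and machine, towards the back. Origin under its middle.
- clamp_nut: The same nut; origin: centre of its underside, z along its axis. Right-hand two-start thread, 24 mm rise a turn: counter-clockwise from above undoes it. It turns freely, rises 0.067 mm per degree, and is free of the thread after 115 to 160 degrees, then lifts straight off. It stays where it is on the thread when let go.

How it is judged (in metres and radians):
On the way, in this order (a step that is already met when the one before it is completed fails the run):
1. latch hook pressed down, hood sprung ajar (value of joint hood between 0.08 and 0.6 rad).
2. hood swung open (value of joint hood above 1.4 rad), for 0.2 s.
3. nut unscrewed and lifted clear of the stud (z of nut_center in the frame of lap_unit above 0.148 m and value of joint hood above 1.4 rad), for 0.1 s.
At the end, for the whole second after the job is handed in: The hood is open (above 1.4 rad), and the clamp nut lies still inside the rinse bowl (its centre within 30 mm of the bowl's axis and under 55 mm above the bowl's underside); the bowl is upright and within 40 mm of where it stood (value of joint hood above 1.4 rad and horizontal distance between nut_center and rinse_bowl below 0.03 m and z of nut_center in the frame of rinse_bowl below 0.055 m and linear speed of clamp_nut below 0.02 m/s and angle between rinse_bowl's own z axis and vertical below 0.1 rad and distance of rinse_bowl from where it was at the start of the episode below 0.04 m); the robot touches nothing.
It fails at once if the nut is let go in the air, away from the stud (its centre more than 80 mm above the bench) (horizontal distance between nut_center and stud_top above 0.04 m and height (world z) of nut_center above 0.08 m and contact force between the fingers and clamp_nut below 0.05 N).
It fails at once if the bowl is pushed more than 40 mm or tipped (distance of rinse_bowl from where it was at the start of the episode above 0.04 m or angle between rinse_bowl's own z axis and vertical above 0.4 rad).
It fails at once if a bystander is moved more than 30 mm (distance of any of handpiece, slide_frame, whetstone, film_can from where it was at the start of the episode above 0.03 m).
It also fails if it takes over 64 s, if anything falls off the work surface, if the arm or the gripper's body presses on something with over 40 N, if the wrist force passes 120 N, or if a joint passes its speed limit or range.

## Robot

A 6-joint arm with a two-finger parallel gripper is mounted at the origin on a cart in front of the work surface, level with it; the furniture and walls round the work are solid. World frame = base frame: x ahead of the robot, y to its left, z up, the work surface at z = 0. Lengths are in m, angles in degrees, forces in N, time in s.
With the tool pointing down it reaches from about 0.3 to 0.75 m from the base axis. Payload 8.5 kg.
Tool frame: the origin (TCP) lies midway between the tips of the shut fingers; the grasp point (between the pads) lies 19 mm behind it; z points along the fingers, y is the direction in which the jaws open and shut (so a half turn about z gives the same grasp; the last joint's range is limited). The gripper opens to 85 mm and grips with 20 to 120 N. Pads are 22 mm wide; open, the fingers measure 114 mm over their backs; the gripper's body (76 mm by 85 mm) begins 54 mm behind the grasp point. The pads swing forward as they close: fully open they stand 13 mm farther back than shut.
Start: joints at [-75.934, 21.807, 74.336, -0, 83.858, -12.336], TCP at [0.245, -0.493, 0.231] pointing down, gripper open.
Joint ranges: [-178.18, 178.18], [-50.72, 133.34], [12.68, 142.11], [-81.47, 261.47], [9.98, 163.14], [-165.26, 165.26]. Speed limits (degrees/s): [136.94, 136.94, 180, 180, 180, 180].

## Interface

Orientations are given as a 3x3 rotation matrix whose columns are the frame's x, y, z axes.
In Python, from rig import status, eyes, env gives the robot as it stands. The module is installed in compiled form; this text tells all that it offers.
- The arm moves only by the tool play_rows, never from a script. Its argument "targets" is text: rows parted by semicolons, each of 5 numbers parted by spaces: the shift along the tool's x, y, z in m, then the turn about the tool's z in rad, then the closure, from 0 (fully open) to 1 (shut). A call has 1 to 5 rows; each row is the pose to reach, as a shift and turn from the pose commanded when the call began, along the tool's axes at that moment; what a row does not reach only later rows make up. A row lasts 1/10 s, in which the tool goes at most 50 mm and 8.59 degrees, less where a joint would pass 70% of its speed; a pose out of reach is approached as far as the arm can. A call with a gripper value outside its range is refused whole. The fingers move at their own pace and stop on an object; "force" is the grip in N (left out, the last holds). Time passes only in rows, so rows that repeat a pose let the fingers close. It gives the time, the measured TCP pose, the force and the opening at its end, in the units of the state.
- status.observe(): the state, without advancing time (a new reading comes with each control period).
- eyes.get_image(name): name is "scene" or "top"; returns a dict with "pixels" (480x640x3 uint8, red, green, blue), "range_z" (480x640 float32, m along the optical axis (not along the pixel's ray), 0 where there is no reading), "mtx" (3x3 intrinsics, pixels), "world_to_cam" (4x4, takes a point from world to camera coordinates). Camera axes: x right, y up, looking along -z (the intrinsics and any distortion apply to the point x, -y, -z); pixel columns grow to the right and rows downward; lengths in m; the calibration is good to about 2 mm. A picture is of the moment at which its call begins.
- env.close_job(): hands the job in, once; it reports no verdict.
The state is a dict: "time_s": time; "q": joint angles; "qvel": joint speeds; "joint_efforts": joint torques, N m; "position": TCP position; "tool_rot": TCP orientation; "ft_force": force on the tool from outside, world axes, zero at the start; "wrist_torque": the same for the moment, N m; "grip_width": finger opening in m.
Only numpy, scipy, OpenCV 4.12 (cv2) and the standard library are available. Lean on these libraries where they do the work, as an engineer would, in place of code of your own. Each camera call takes 0.05 s, during which the arm holds its last target.

## Working session

There is one attempt and no reset: what is moved stays moved. The work goes in short steps, Python scripts to look and compute and a tool call to move; the robot and the scene stay as the last step left them, time stands still between calls to the robot, and variables do not carry over. Pictures are saved under pics/ and viewed, and the job is handed in when it is done.

Besides the shell and the picture viewer there is one more tool, called after ">>>" as name(argument=value, ...), one argument or row to a line, values as JSON. play_rows: Moves the arm, as the interface text tells. Its arguments: {"type":"object","properties":{"targets":{"type":"string"},"force":{"type":"number"}},"required":["targets"]}

```bash
mkdir -p pics
python3 - <<'E'
from rig import status, eyes, env
import cv2,numpy as np
s=status.observe()
for k,v in s.items(): print(k,np.round(v,4).tolist())
for n in("scene","top"):
    d=eyes.get_image(n); cv2.imwrite(f"pics/{n}0.png",d["pixels"][:,:,::-1]); np.savez(f"{n}0.npz",**d)
    print(n,d["mtx"].tolist(),np.round(d["world_to_cam"],4).tolist(), d.keys())
E
```

```text
time_s 0.0
q [-75.9355, 21.8411, 74.3853, 0.0012, 83.8581, -12.3342]
qvel [-0.0867, -0.0342, -0.0055, -0.0341, 0.0066, 0.0258]
joint_efforts [-0.0026, -44.8476, -23.1279, -0.0003, 0.0048, -0.0]
position [0.2445, -0.4923, 0.2307]
tool_rot [[0.8957, 0.4446, -0.0003], [0.4446, -0.8957, 0.0014], [0.0003, -0.0014, -1.0]]
ft_force [0.6156, 0.7298, 1.2609]
wrist_torque [0.0407, -0.0411, 0.0141]
grip_width 0.0853
scene [[440.8444338879522, 0.0, 316.7456596473867], [0.0, 440.8444338879522, 243.57166314658315], [0.0, 0.0, 1.0]] [[-0.8188, -0.5741, -0.0083, 0.5073], [0.3355, -0.4901, 0.8045, -0.2328], [-0.466, 0.6559, 0.5939, -1.0915], [0.0, 0.0, 0.0, 1.0]] dict_keys(['pixels', 'range_z', 'mtx', 'world_to_cam'])
top [[527.2479578953823, 0.0, 314.40075196833936], [0.0, 527.2479578953823, 242.76740691217933], [0.0, 0.0, 1.0]] [[-0.4123, -0.911, -0.0072, 0.312], [0.8767, -0.3988, 0.269, -0.4591], [-0.2479, 0.1046, 0.9631, -1.7799], [0.0, 0.0, 0.0, 1.0]] dict_keys(['pixels', 'range_z', 'mtx', 'world_to_cam'])
```

View pics/scene0.png

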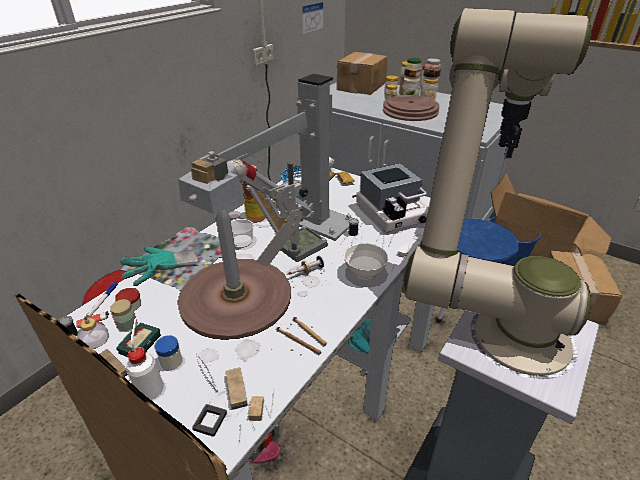

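View pics/top0.png

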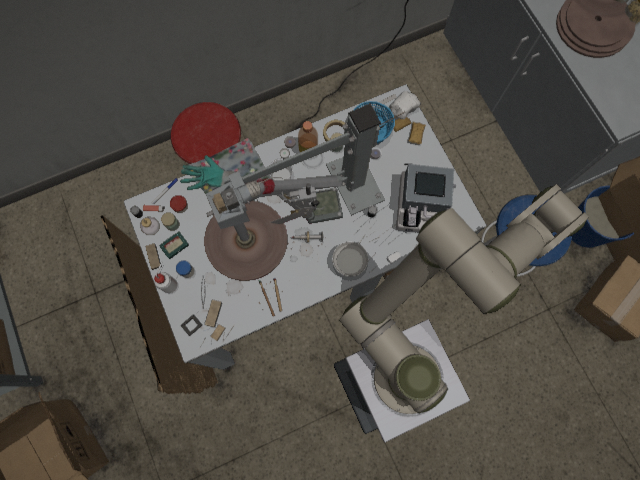

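```bash
cat > h.py <<'E'
import numpy as np,cv2
def load(n): return dict(np.load(n))
def world(d):
    Z=d["range_z"].astype(float);K=d["mtx"];h,w=Z.shape
    u,v=np.meshgrid(np.arange(w),np.arange(h))
    x=(u-K[0,2])/K[0,0]*Z;y=(v-K[1,2])/K[1,1]*Z
    P=np.stack([x,-y,-Z,np.ones_like(Z)],-1)
    W=P@np.linalg.inv(d["world_to_cam"]).T
    W[Z<=0]=np.nan
    return W[...,:3]
def proj(d,p):
    p=np.atleast_2d(p);c=np.c_[p,np.ones(len(p))]@d["world_to_cam"].T
    K=d["mtx"];return np.c_[K[0,0]*c[:,0]/-c[:,2]+K[0,2],K[1,1]*-c[:,1]/-c[:,2]+K[1,2]]
def crop(d,x0,y0,x1,y1,name,s=6):
    im=d["pixels"][y0:y1,x0:x1,::-1];cv2.imwrite(name,cv2.resize(im,None,fx=s,fy=s,interpolation=cv2.INTER_CUBIC))
def grab(n,name):
    from rig import eyes
    d=eyes.get_image(n);np.savez(name,**d);return d
E
python3 - <<'E'
from h import *
s=load("scene0.npz");t=load("top0.npz")
crop(s,335,150,445,290,"pics/s_m.png",4);crop(s,335,155,445,235,"pics/s_m.png",7)
crop(t,320,140,480,290,"pics/t_m.png",4)
W=world(s);T=world(t)
for n,(u,v) in dict(bowlc=(366,262),hoodtop=(390,183),front=(395,222)).items(): print(n,W[v,u])
for n,(u,v) in dict(bowlc=(349,261),hoodtop=(428,183),deck=(410,225),can=(372,211),hp=(308,237)).items(): print(n,T[v,u])
E
```

```text
bowlc [ 0.45101993 -0.01164128  0.02699509]
hoodtop [ 0.53058233 -0.29511754  0.1362112 ]
front [ 0.46720792 -0.22581329  0.04402157]
bowlc [0.44534038 0.00639803 0.02488707]
hoodtop [ 0.56066802 -0.34310585  0.13827954]
deck [ 0.46954325 -0.2431721   0.05045708]
can [ 0.57230741 -0.14314505  0.05182385]
hp [0.58129273 0.10406538 0.04259022]
```

View pics/s_m.png

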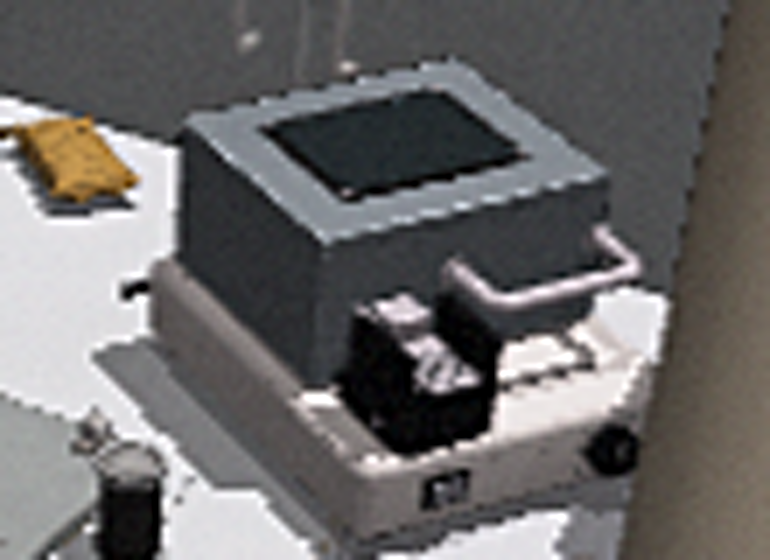

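View pics/t_m.png

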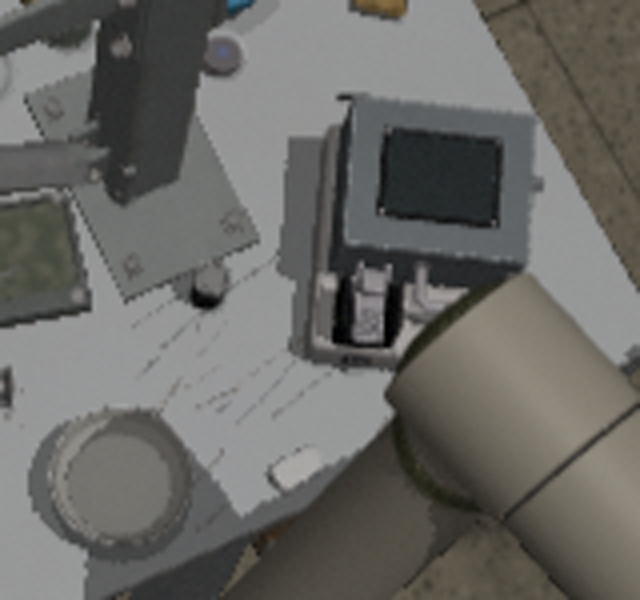

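Run:
```python
from h import *
P=[];
for n in("scene0.npz","top0.npz"):
    d=load(n);W=world(d)
    m=(W[...,0]>0.38)&(W[...,0]<0.8)&(W[...,1]<-0.15)&(W[...,1]>-0.55)&(W[...,2]>-.02)&(W[...,2]<.2)
    v,u=np.where(m);p=W[m];P.append(np.c_[p,u,v])
    top=p[(abs(p[:,2]-0.136)<0.006)]
    r=cv2.minAreaRect(top[:,:2].astype(np.float32)*1000);print(n,len(p),"hoodtop",len(top),r,cv2.boxPoints(r).round().tolist(),np.median(top[:,2]))
    hs=np.histogram(p[:,2],bins=np.arange(-.02,.2,.01));print(hs[0])
np.savez("mp.npz",s=P[0],t=P[1])
# topview map of scene points coloured by z
c=np.zeros((700,800,3),np.uint8)
for p,sh in zip(P,(2,1)):
    for x,y,z in p[:,:3]:
        i=int((x-.38)*1600);j=int((-.15-y)*2000)
        if z>.012:
            col=cv2.applyColorMap(np.uint8([[int(np.clip(z/0.15*255,0,255))]]),cv2.COLORMAP_JET)[0,0].tolist()
            cv2.circle(c,(j,700-i),sh,col,-1)
cv2.imwrite("pics/map.png",c)
```

```text
scene0.npz 6418 hoodtop 992 ((594.2691040039062, -280.2564697265625), (314.04620361328125, 146.9474334716797), 59.3062858581543) [[451.0, -378.0], [577.0, -453.0], [738.0, -183.0], [611.0, -108.0]] 0.1364890022528757
[   0  571 1723  401  240  214  252  580  140  123  191  239  346  177
  172  956   45    8   10    9   12]
top0.npz 8643 hoodtop 1446 ((596.688232421875, -278.6641845703125), (319.89007568359375, 143.7935791015625), 58.71437072753906) [[452.0, -378.0], [575.0, -453.0], [741.0, -179.0], [618.0, -105.0]] 0.13648861725409012
[  69 1917 2756  594  238   55  163  312   87   67  103  155  171   80
  194 1250  395   10    6    7    8]
```

View pics/map.png

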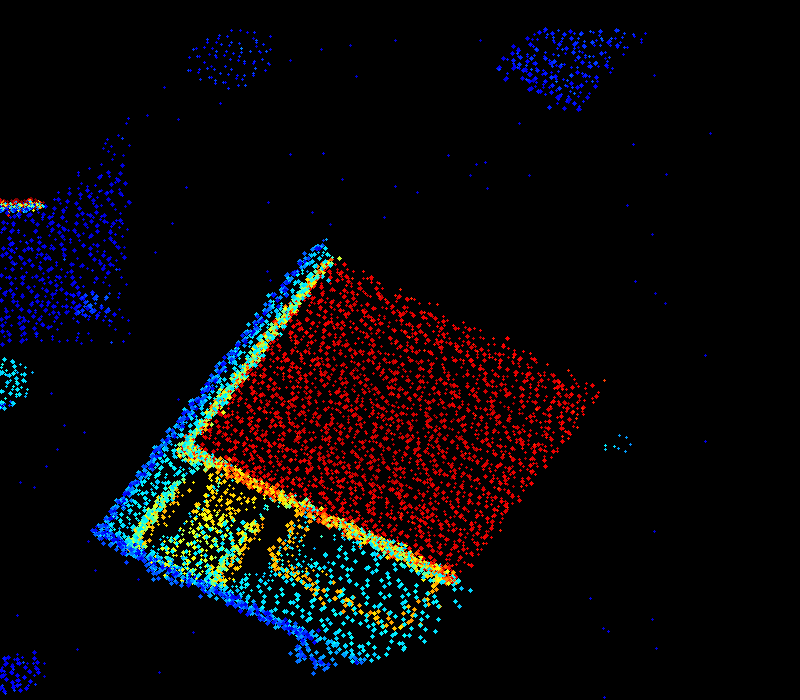

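Run:
```python
from h import *
z=np.load("mp.npz");
from scipy.optimize import least_squares
for nm,ps in dict(s=[z["s"]],t=[z["t"]],both=[z["s"],z["t"]]).items():
    p=np.vstack(ps)[:,:3]
    m=(abs(p[:,2]-.1365)<.006)&(p[:,1]<-.22)&(p[:,0]<.69)
    q=p[m]; r=cv2.minAreaRect(q[:,:2].astype(np.float32)*1000);print(nm,"hood top",r)
    # yaw from init
    th=np.arctan2(-(0.6-0.44),1)*0
    # machine axes: y dir along front. init from rect
    best=None
    a=np.deg2rad(r[2]);
    ex=np.array([np.cos(a),np.sin(a)])
    cands=[np.array([np.cos(a+k*np.pi/2),np.sin(a+k*np.pi/2)]) for k in range(4)]
    ex=max(cands,key=lambda e:e@np.array([.85,-.5]))
    yaw=np.arctan2(ex[1],ex[0]); c0=np.array(r[0])/1000
    # refine: front wall hood x=-70, front face -138, side +90 housing
    def loc(P,o,yaw):
        d=P[:,:2]-o; return np.c_[d@[np.cos(yaw),np.sin(yaw)],d@[-np.sin(yaw),np.cos(yaw)]]
    o=c0.copy()
    # initial o: centre of hood: front -70 -> depth
    dep=min(r[1]) if True else 0
    L=loc(q,c0,yaw); xf=np.percentile(L[:,0],1); o=c0+np.array([np.cos(yaw),np.sin(yaw)])*(xf+.070)
    for it in range(8):
        L=loc(p,o,yaw)
        F=(abs(L[:,0]+.138)<.006)&(p[:,2]>.008)&(p[:,2]<.042)&(abs(L[:,1])<.08)
        S=(abs(L[:,1]-.090)<.006)&(p[:,2]>.008)&(p[:,2]<.042)&(L[:,0]>-.13)&(L[:,0]<.075)
        H=(abs(L[:,0]+.070)<.006)&(p[:,2]>.07)&(p[:,2]<.128)&(L[:,1]>-.07)&(L[:,1]<.075)
        def f(v):
            A=loc(p[F],v[:2],v[2])[:,0]+.138;B=loc(p[S],v[:2],v[2])[:,1]-.09;C=loc(p[H],v[:2],v[2])[:,0]+.07
            return np.r_[A,B,C]
        sol=least_squares(f,[*o,yaw],loss="soft_l1",f_scale=.002);o=sol.x[:2];yaw=sol.x[2]
    L=loc(p,o,yaw);
    print(F.sum(),S.sum(),H.sum(),"o",o.round(4),"yaw",np.rad2deg(yaw).round(2),"med resid",[np.median(g).round(4) for g in np.split(f(sol.x),[F.sum(),F.sum()+S.sum()])])
    lt=loc(q,o,yaw);print("hoodtop ext",np.percentile(lt,[1,99],axis=0).round(4).tolist())
    t=(abs(L[:,1]-.045)<.010)&(abs(L[:,0]+.126)<.018)&(p[:,2]>.06);print("tongue z",np.percentile(p[t,2],[10,50,90]).round(4))
    hb=(L[:,1]<-.005)&(L[:,1]>-.065)&(abs(L[:,0]+.106)<.008)&(p[:,2]>.08);print("bar",hb.sum(),L[hb].mean(0).round(4),p[hb,2].max(),p[hb].mean(0))
```

```text
s hood top ((556.2649536132812, -345.5107116699219), (164.28421020507812, 146.4196014404297), 58.43803405761719)
215 224 397 o [ 0.5553 -0.347 ] yaw -31.33 med resid [np.float64(-0.0), np.float64(0.0001), np.float64(0.0001)]
hoodtop ext [[-0.0721, -0.077], [0.0664, 0.0816]]
tongue z [0.0864 0.09   0.0928]
bar 48 [-0.1089 -0.0347] 0.11015107262263346 [ 0.4442285  -0.31996851  0.10472128]
t hood top ((555.5047607421875, -346.4374084472656), (161.27996826171875, 143.7935791015625), 58.71437454223633)
48 47 226 o [ 0.5565 -0.3478] yaw -31.18 med resid [np.float64(0.0003), np.float64(-0.0), np.float64(0.0)]
hoodtop ext [[-0.0712, -0.0779], [0.0673, 0.0795]]
tongue z [0.0802 0.0888 0.0944]
bar 12 [-0.106  -0.0124] 0.11312210121604283 [ 0.45940611 -0.303549    0.10565939]
both hood top ((556.2649536132812, -345.5107116699219), (164.28421020507812, 146.4196014404297), 58.43803405761719)
264 272 621 o [ 0.5557 -0.3472] yaw -31.27 med resid [np.float64(-0.0003), np.float64(-0.0), np.float64(0.0002)]
hoodtop ext [[-0.0718, -0.0779], [0.0677, 0.0803]]
tongue z [0.0835 0.0894 0.0932]
bar 59 [-0.1084 -0.0303] 0.11312210121604283 [ 0.4472793  -0.31684319  0.10490847]
```

Run:
```python
from h import *
from scipy.optimize import least_squares
A=[]
for n in("scene0.npz","top0.npz"):
    d=load(n);W=world(d)
    m=(np.hypot(W[...,0]-.445,W[...,1]-0)<.09)&(W[...,2]>.056)&(W[...,2]<.072)
    p=W[m];A.append(p)
    f=lambda v:np.hypot(p[:,0]-v[0],p[:,1]-v[1])-v[2]
    s=least_squares(f,[.445,0,.06],loss="soft_l1",f_scale=.002).x
    print(n,len(p),s.round(4),np.percentile(p[:,2],[50,95]).round(4), "mask rect",cv2.minEnclosingCircle(p[:,:2].astype(np.float32)*1000))
    mm=(np.hypot(W[...,0]-s[0],W[...,1]-s[1])<.02);print("floor z",np.nanmedian(W[mm][:,2]),np.nanpercentile(W[mm],[5,95],axis=0).round(3)[:,2])
    for nm,c in dict(can=(.585,-.143),hp=(.58,.104)).items():
        q=W[(np.hypot(W[...,0]-c[0],W[...,1]-c[1])<.04)&(W[...,2]>.015)&(W[...,2]<.075)];print(nm,len(q),np.median(q,0).round(3),np.percentile(q,[3,97],axis=0).round(3).tolist())
crop(load("scene0.npz"),330,235,400,295,"pics/bowl.png",8)
```

```text
scene0.npz 246 [0.4444 0.008  0.0605] [0.0611 0.0657] mask rect ((443.78900146484375, 7.445558547973633), 65.32757568359375)
floor z 0.02659744067538128 [-0.754  0.031]
can 157 [ 0.576 -0.138  0.037] [[0.563, -0.16, 0.015], [0.616, -0.122, 0.053]]
hp 157 [0.584 0.107 0.027] [[0.569, 0.069, 0.018], [0.603, 0.132, 0.041]]
top0.npz 127 [0.4457 0.0061 0.0603] [0.0614 0.0685] mask rect ((446.2071228027344, 5.098978519439697), 63.1928825378418)
floor z 0.025344331680396293 [-0.757  0.035]
can 122 [ 0.583 -0.144  0.046] [[0.564, -0.165, 0.016], [0.62, -0.121, 0.059]]
hp 90 [0.586 0.101 0.028] [[0.572, 0.069, 0.018], [0.605, 0.129, 0.043]]
```

View pics/bowl.png

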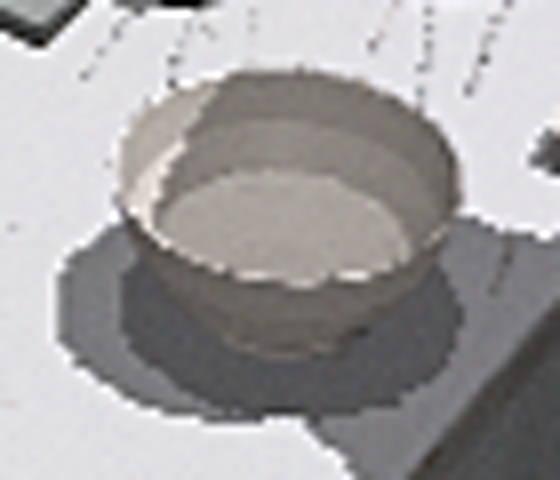

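```bash
cat >> h.py <<'E'
O=np.array([.5558,-.3473]);YAW=np.deg2rad(-31.25)
EX=np.array([np.cos(YAW),np.sin(YAW)]);EY=np.array([-EX[1],EX[0]])
def mach(x,y,z): return np.r_[O+x*EX+y*EY,z]
def go(target,A=None):
    """shift in tool axes to world target, turn to bring tool-x heading to A deg"""
    from rig import status
    s=status.observe();R=np.array(s["tool_rot"]);p=np.array(s["position"])
    h=np.rad2deg(np.arctan2(R[1,0],R[0,0]))
    print("t",round(s["time_s"],2),"p",p.round(4),"head",h.round(2),"q6",round(s["q"][5],1),"w",round(s["grip_width"],4),"F",np.round(s["ft_force"],1))
    print("tilt z",R[:,2].round(4))
    if target is not None: print("shift",(R.T@(np.array(target)-p)).round(4), "target",np.round(target,4))
    if A is not None:
        t=(-(A-h)+180)%360-180; print("turn rad",np.deg2rad(t).round(4))
E
python3 - <<'E'
from h import *
go(mach(-.132,.045,.17),58.75)
W=np.concatenate([world(load(n)).reshape(-1,3) for n in("scene0.npz","top0.npz")])
m=(W[:,2]>.07)&(W[:,0]>.3)&(W[:,0]<.68)&(W[:,1]>-.22)&(W[:,1]<.15)
p=W[m]
for y in np.arange(-.2,.15,.05):
    q=p[(p[:,1]>=y)&(p[:,1]<y+.05)]
    print(round(y,2),len(q),np.percentile(q,[5,50,95],axis=0).round(3).tolist() if len(q) else'')
E
```

```text
t 0.1 p [ 0.2445 -0.4924  0.2308] head 26.4 q6 -12.3 w 0.0855 F [-0.3 -0.5  0.7]
tilt z [-3.0e-04  1.2e-03 -1.0e+00]
shift [ 0.3107 -0.1271  0.061 ] target [ 0.4663 -0.2404  0.17  ]
turn rad -0.5646
-0.2 120 [[0.302, -0.177, 0.66], [0.317, -0.162, 0.675], [0.336, -0.151, 0.682]]
-0.15 450 [[0.301, -0.146, 0.656], [0.317, -0.118, 0.683], [0.338, -0.102, 0.688]]
-0.1 909 [[0.301, -0.097, 0.531], [0.309, -0.081, 0.638], [0.328, -0.069, 0.676]]
-0.05 2 [[0.502, -0.013, 0.07], [0.503, -0.012, 0.072], [0.504, -0.011, 0.074]]
-0.0 90 [[0.617, 0.026, 0.149], [0.64, 0.046, 0.245], [0.669, 0.05, 0.259]]
0.05 1286 [[0.621, 0.055, 0.094], [0.641, 0.076, 0.226], [0.668, 0.098, 0.304]]
0.1 1072 [[0.643, 0.103, 0.093], [0.65, 0.121, 0.185], [0.672, 0.147, 0.273]]
```

>>> play_rows(
  targets="0.044 -0.018 0 -0.14 1; 0.089 -0.036 0 -0.28 1; 0.133 -0.054 0 -0.42 1; 0.178 -0.073 0.01 -0.5646 1; 0.222 -0.091 0.02 -0.5646 1",
  force=40,
)

```text
time_s: 0.6
position: [0.4039, -0.3107, 0.2111]
tool_rot: [[0.515, 0.857, 0.0], [0.857, -0.515, -0.0], [0.0, 0.0, -1.0]]
ft_force: [0.4, -0.3, -0.3]
grip_width: 0.0123
```

```bash
python3 -c "
from h import *
go(mach(-.132,.045,.14),58.75)"
```

```text
t 0.6 p [ 0.4039 -0.3107  0.2111] head 58.98 q6 -19.9 w 0.0123 F [ 0.4 -0.3 -0.3]
tilt z [ 2.e-04 -1.e-04 -1.e+00]
shift [0.0924 0.0172 0.0711] target [ 0.4663 -0.2404  0.14  ]
turn rad 0.004
```

>>> play_rows(
  targets="0.046 0.009 0 0.004 1; 0.0924 0.0172 0.02 0.004 1; 0.0924 0.0172 0.06 0.004 1; 0.0924 0.0172 0.071 0.004 1; 0.0924 0.0172 0.071 0.004 1",
)

```text
time_s: 1.1
position: [0.4648, -0.2422, 0.1392]
tool_rot: [[0.522, 0.853, -0.003], [0.853, -0.522, 0.002], [0.0, -0.004, -1.0]]
ft_force: [-0.7, -0.2, -0.3]
grip_width: 0.0001
```

```bash
python3 -c "
from h import *
go(mach(-.132,.045,.088),58.75)
d=grab('scene','s1.npz');crop(d,335,145,445,235,'pics/s1.png',7)
d=grab('top','t1.npz');crop(d,360,150,480,250,'pics/t1.png',6)"
```

```text
t 1.1 p [ 0.4648 -0.2422  0.1392] head 58.5 q6 -9.0 w 0.0001 F [-0.7 -0.2 -0.3]
tilt z [-0.003   0.0024 -1.    ]
shift [0.0024 0.0005 0.0512] target [ 0.4663 -0.2404  0.088 ]
turn rad -0.0044
```

View pics/s1.png

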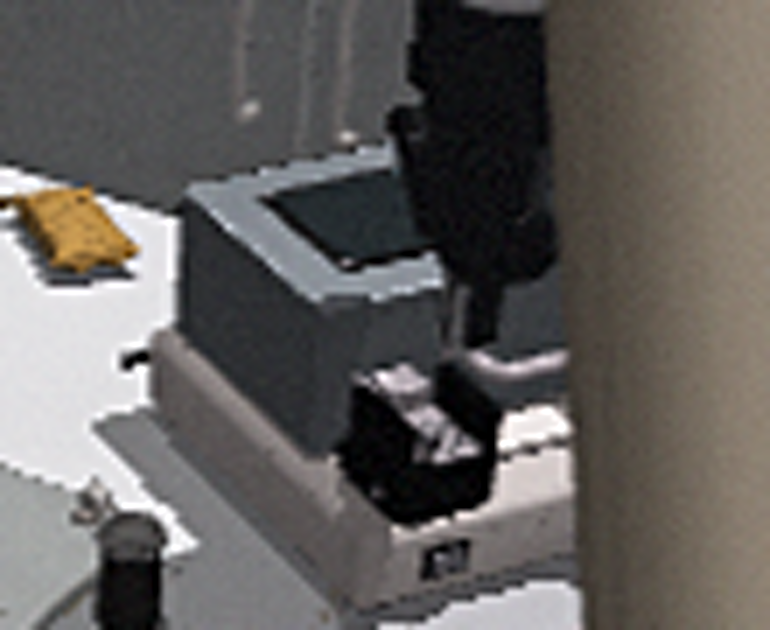

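View pics/t1.png

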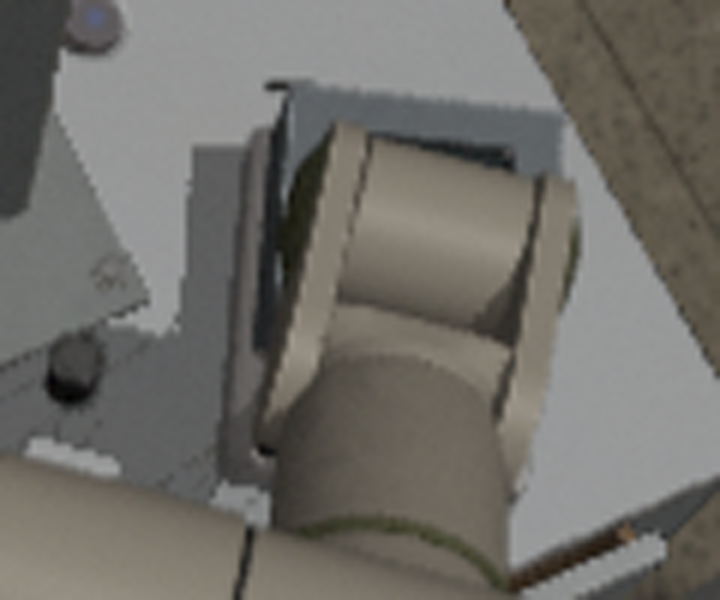

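>>> play_rows(
  targets="0 0 0.02 0 1; 0 0 0.04 0 1; 0 0 0.045 0 1; 0 0 0.045 0 1",
)

```text
time_s: 1.6
position: [0.4656, -0.2431, 0.0961]
tool_rot: [[0.523, 0.852, 0.001], [0.852, -0.523, -0.001], [-0.0, 0.001, -1.0]]
ft_force: [0.0, -0.2, 0.5]
grip_width: 0.0002
```

```bash
python3 -c "
from h import *
go(mach(-.132,.045,.088),58.75)
print(proj(load('s1.npz'),mach(-.132,.045,.139)))"
```

```text
t 1.6 p [ 0.4656 -0.2431  0.0961] head 58.46 q6 -9.0 w 0.0002 F [ 0.  -0.2  0.5]
tilt z [ 6.e-04 -5.e-04 -1.e+00]
shift [ 0.0027 -0.0008  0.0081] target [ 0.4663 -0.2404  0.088 ]
turn rad -0.0051
[[400.31842046 194.74946757]]
```

>>> play_rows(
  targets="0.0025 -0.001 0.004 0 1; 0.0025 -0.001 0.010 0 1; 0.0025 -0.001 0.014 0 1; 0.0025 -0.001 0.018 0 1; 0.0025 -0.001 0.020 0 1",
)

```text
time_s: 2.1
position: [0.4639, -0.2381, 0.075]
tool_rot: [[0.522, 0.853, -0.005], [0.853, -0.522, 0.004], [0.0, -0.006, -1.0]]
ft_force: [-11.3, 6.0, 7.6]
grip_width: 0.0003
```

```bash
python3 -c "
from h import *
go(mach(-.132,.045,.088),58.75)
d=grab('scene','s2.npz');crop(d,335,145,445,235,'pics/s2.png',7)"
```

```text
t 2.1 p [ 0.4639 -0.2381  0.075 ] head 58.55 q6 -8.7 w 0.0003 F [-11.3   6.    7.6]
tilt z [-0.0054  0.0035 -1.    ]
shift [-0.0007  0.0031 -0.0131] target [ 0.4663 -0.2404  0.088 ]
turn rad -0.0034
```

View pics/s2.png

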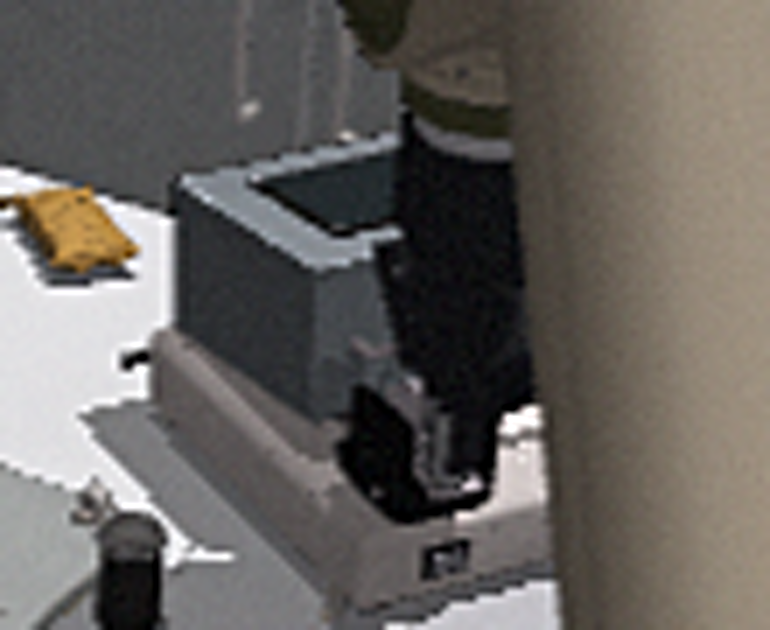

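>>> play_rows(
  targets="0 -0.004 -0.01 0 1; 0 -0.006 -0.05 0 1; -0.03 -0.006 -0.1 0 0.6; -0.06 -0.006 -0.14 0 0.6; -0.08 0 -0.14 0 0.6",
)

```text
time_s: 2.65
position: [0.4246, -0.3098, 0.221]
tool_rot: [[0.522, 0.853, 0.007], [0.853, -0.522, -0.008], [-0.003, 0.01, -1.0]]
ft_force: [0.5, 0.4, -0.6]
grip_width: 0.0342
```

```bash
python3 -c "
from h import *
go(mach(-.097,-.035,.21),58.75)
d=grab('scene','s3.npz');crop(d,335,145,445,235,'pics/s3.png',7)
W=world(d).reshape(-1,3)
D=W[:,:2]-O;L=np.c_[D@EX,D@EY,W[:,2]]
m=(L[:,0]>-.09)&(L[:,0]<.06)&(L[:,1]>.05)&(L[:,1]<.075)&(L[:,2]>.125)&(L[:,2]<.18)
q=L[m];print(len(q),np.polyfit(q[:,0],q[:,2],1))
m=(L[:,0]>-.115)&(L[:,0]<-.085)&(L[:,1]>-.08)&(L[:,1]<-.00)&(L[:,2]>.08)&(L[:,2]<.15)
print(L[m].round(3)[::4].tolist())
"
```

```text
t 2.65 p [ 0.4246 -0.3098  0.221 ] head 58.54 q6 -17.6 w 0.0342 F [ 0.5  0.4 -0.6]
tilt z [ 0.0066 -0.0077 -0.9999]
shift [0.0011 0.0345 0.0114] target [ 0.4547 -0.3269  0.21  ]
turn rad -0.0036
165 [0.00940986 0.14430925]
[[-0.1, -0.047, 0.133], [-0.099, -0.041, 0.13], [-0.1, -0.016, 0.133], [-0.102, -0.031, 0.13], [-0.106, -0.044, 0.129], [-0.099, -0.01, 0.13], [-0.107, -0.02, 0.132], [-0.105, -0.041, 0.126], [-0.106, -0.013, 0.129], [-0.103, -0.0, 0.127]]
```

View pics/s3.png

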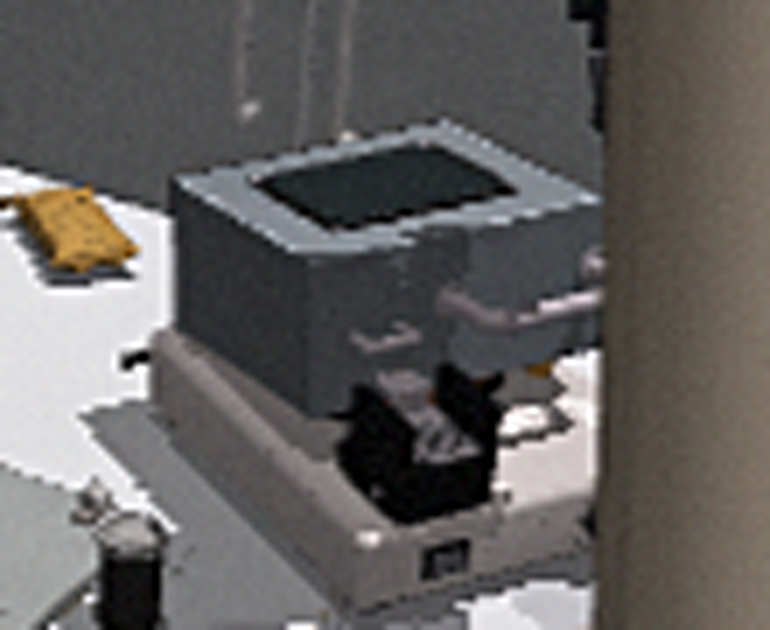

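>>> play_rows(
  targets="0.001 0.032 0.01 0 0.68; 0.001 0.032 0.035 0 0.68; 0.001 0.032 0.035 0 0.68; 0.001 0.032 0.035 0 0.68",
)

```text
time_s: 3.1
position: [0.452, -0.3235, 0.1808]
tool_rot: [[0.522, 0.853, -0.0], [0.853, -0.522, 0.0], [0.0, -0.0, -1.0]]
ft_force: [-0.1, 0.6, 0.6]
grip_width: 0.0273
```

```bash
python3 -c "
from h import *
go(mach(-.099,-.035,.116),58.75)"
```

```text
t 3.1 p [ 0.452  -0.3235  0.1808] head 58.53 q6 -16.3 w 0.0273 F [-0.1  0.6  0.6]
tilt z [-2.e-04  3.e-04 -1.e+00]
shift [-0.0015  0.0021  0.0648] target [ 0.453  -0.3259  0.116 ]
turn rad -0.0038
```

>>> play_rows(
  targets="-0.0015 0.002 0.02 -0.004 0.68; -0.0015 0.002 0.045 -0.004 0.68; -0.0015 0.002 0.06 -0.004 0.68; -0.0015 0.002 0.065 -0.004 0.68; -0.0015 0.002 0.065 -0.004 0.68",
)

```text
time_s: 3.6
position: [0.4531, -0.3262, 0.1161]
tool_rot: [[0.519, 0.855, 0.0], [0.855, -0.519, -0.001], [-0.0, 0.001, -1.0]]
ft_force: [0.4, -0.0, 0.7]
grip_width: 0.0275
```

```bash
python3 -c "
from h import *
go(mach(-.097,-.035,.116),58.75)
d=grab('scene','s4.npz');crop(d,335,145,445,235,'pics/s4.png',7)"
```

```text
t 3.6 p [ 0.4531 -0.3262  0.1161] head 58.76 q6 -16.7 w 0.0275 F [ 0.4 -0.   0.7]
tilt z [ 5.e-04 -6.e-04 -1.e+00]
shift [0.0002 0.0018 0.0001] target [ 0.4547 -0.3269  0.116 ]
turn rad 0.0001
```

View pics/s4.png

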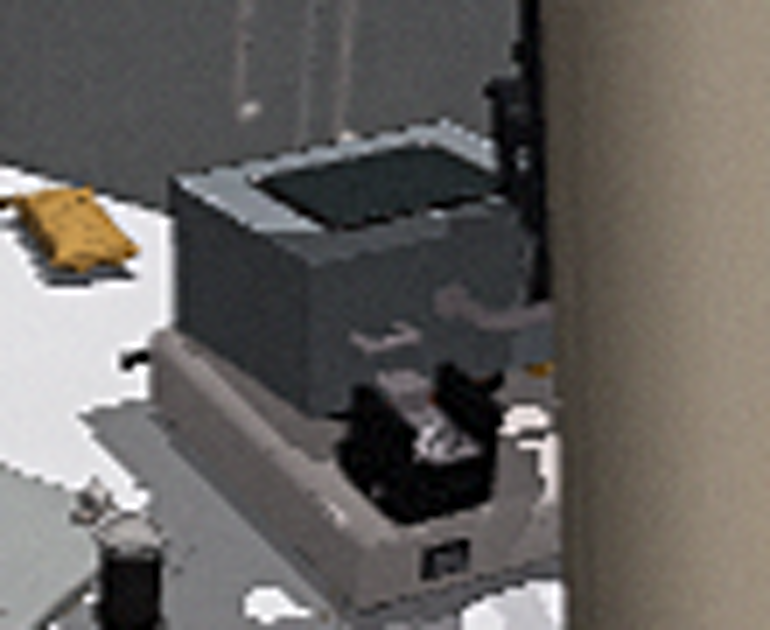

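Fingers straddle the bar with no contact. Close on it lightly.

>>> play_rows(
  targets="0 0.0015 0 0 1; 0 0.0015 0 0 1; 0 0.0015 0 0 1; 0 0.0015 0 0 1",
  force=30,
)

```text
time_s: 4.05
position: [0.4522, -0.3257, 0.1159]
tool_rot: [[0.518, 0.855, -0.005], [0.855, -0.518, 0.003], [-0.0, -0.006, -1.0]]
ft_force: [-12.1, 4.8, 4.9]
grip_width: 0.0087
```

```bash
python3 -c "
from h import *
go(mach(-.097,-.035,.116),58.75)
R=.1829
# path: rel displacement in machine x (tool y) and z (tool -z)
a0=np.arctan2(.042,.178)
h0=.16
for h in np.arange(.16,1.45,.1):
    a=a0+h; x=.072-R*np.cos(a);z=.058+R*np.sin(a); p=mach(x,-.035,z)
    print(round(h,2),'dy %.4f dz(tool) %.4f'%(x-(.072-R*np.cos(a0+h0)),-(z-(.058+R*np.sin(a0+h0)))),p.round(3),np.hypot(*p[:2]).round(3))"
```

```text
t 4.05 p [ 0.4522 -0.3257  0.1159] head 58.77 q6 -16.6 w 0.0087 F [-12.1   4.8   4.9]
tilt z [-0.0051  0.0027 -1.    ]
shift [ 0.0002  0.0028 -0.0001] target [ 0.4547 -0.3269  0.116 ]
turn rad 0.0003
0.16 dy 0.0000 dz(tool) -0.0000 [ 0.455 -0.327  0.128] 0.56
0.26 dy 0.0078 dz(tool) -0.0165 [ 0.461 -0.331  0.144] 0.568
0.36 dy 0.0172 dz(tool) -0.0322 [ 0.469 -0.336  0.16 ] 0.577
0.46 dy 0.0282 dz(tool) -0.0468 [ 0.479 -0.341  0.175] 0.588
0.56 dy 0.0405 dz(tool) -0.0603 [ 0.489 -0.348  0.188] 0.6
0.66 dy 0.0542 dz(tool) -0.0725 [ 0.501 -0.355  0.2  ] 0.614
0.76 dy 0.0690 dz(tool) -0.0833 [ 0.514 -0.363  0.211] 0.629
0.86 dy 0.0847 dz(tool) -0.0925 [ 0.527 -0.371  0.22 ] 0.644
0.96 dy 0.1014 dz(tool) -0.1001 [ 0.541 -0.379  0.228] 0.661
1.06 dy 0.1187 dz(tool) -0.1060 [ 0.556 -0.388  0.234] 0.678
1.16 dy 0.1365 dz(tool) -0.1101 [ 0.571 -0.398  0.238] 0.696
1.26 dy 0.1546 dz(tool) -0.1125 [ 0.587 -0.407  0.24 ] 0.714
1.36 dy 0.1729 dz(tool) -0.1130 [ 0.602 -0.417  0.241] 0.732
```

>>> play_rows(
  targets="0 0.001 -0.008 0 1; 0 0.005 -0.0165 0 1; 0 0.010 -0.0245 0 1; 0 0.0145 -0.032 0 1; 0 0.0255 -0.0468 0 1",
)

```text
time_s: 4.55
position: [0.4743, -0.3391, 0.1628]
tool_rot: [[0.519, 0.855, -0.006], [0.855, -0.519, 0.003], [-0.0, -0.006, -1.0]]
ft_force: [-10.6, 3.8, 5.3]
grip_width: 0.0084
```

```bash
python3 -c "
from h import *
go(mach(-.097+.0255,-.035,.116+.0468),58.75)"
```

```text
t 4.55 p [ 0.4743 -0.3391  0.1628] head 58.75 q6 -15.9 w 0.0084 F [-10.6   3.8   5.3]
tilt z [-0.0056  0.0031 -1.    ]
shift [0.0003 0.0025 0.    ] target [ 0.4765 -0.3401  0.1628]
turn rad 0.0
```

>>> play_rows(
  targets="0 0.0105 -0.0135 0 1; 0 0.024 -0.0257 0 1; 0 0.039 -0.0365 0 1; 0 0.0545 -0.0457 0 1; 0 0.071 -0.0533 0 1",
)

```text
time_s: 5.05
position: [0.5372, -0.3775, 0.2192]
tool_rot: [[0.519, 0.855, 0.002], [0.855, -0.519, -0.003], [-0.002, 0.003, -1.0]]
ft_force: [-0.4, -1.7, -1.3]
grip_width: 0.0086
```

```bash
python3 -c "
from h import *
go(mach(-.097+.0965,-.035,.116+.1001),58.75)"
```

```text
t 5.05 p [ 0.5372 -0.3775  0.2192] head 58.74 q6 -14.1 w 0.0086 F [-0.4 -1.7 -1.3]
tilt z [ 0.0019 -0.0031 -1.    ]
shift [ 0.0004 -0.0003  0.0031] target [ 0.5372 -0.377   0.2161]
turn rad -0.0001
```

>>> play_rows(
  targets="0 0.0173 -0.0059 0 1; 0 0.0351 -0.010 0 1; 0 0.0532 -0.0124 0 1; 0 0.0715 -0.0129 0 1; 0 0.0715 -0.0129 0 1",
)

```text
time_s: 5.55
position: [0.5998, -0.4157, 0.2312]
tool_rot: [[0.519, 0.855, 0.005], [0.855, -0.519, -0.005], [-0.002, 0.007, -1.0]]
ft_force: [-1.5, -1.9, 7.4]
grip_width: 0.0083
```

```bash
python3 -c "
from h import *
go(mach(-.097+.168,-.035,.116+.113),58.75)
d=grab('scene','s5.npz');crop(d,335,125,445,235,'pics/s5.png',7)"
```

```text
t 5.55 p [ 0.5998 -0.4157  0.2312] head 58.75 q6 -12.7 w 0.0083 F [-1.5 -1.9  7.4]
tilt z [ 0.0051 -0.0052 -1.    ]
shift [ 0.0006 -0.0021  0.0022] target [ 0.5983 -0.4141  0.229 ]
turn rad -0.0001
```

View pics/s5.png

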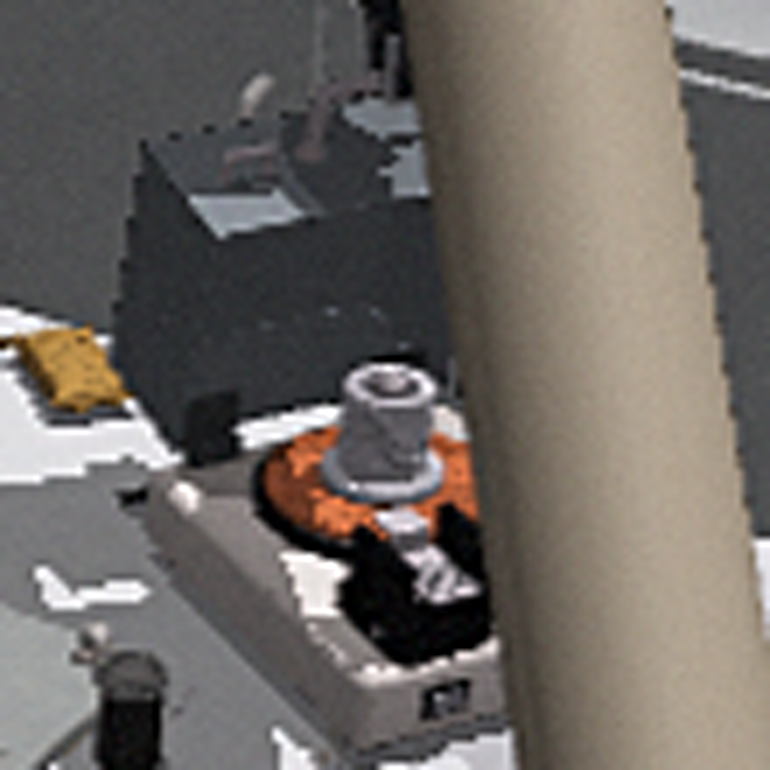

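>>> play_rows(
  targets="0 0 0 0 0.6; 0 0 0 0 0.6; 0 0 -0.015 0 0.6; 0 0 -0.045 0 0.6; 0 -0.02 -0.07 0 0.6",
)

```text
time_s: 6.1
position: [0.5815, -0.4039, 0.2983]
tool_rot: [[0.518, 0.855, -0.0], [0.855, -0.518, 0.001], [0.0, -0.001, -1.0]]
ft_force: [-0.4, -0.5, 0.2]
grip_width: 0.0341
```

>>> play_rows(
  targets="0 -0.04 -0.02 0 0.3; 0 -0.09 -0.02 0 0; 0 -0.11 -0.02 0 0",
)

```text
time_s: 6.4
position: [0.484, -0.344, 0.3194]
tool_rot: [[0.519, 0.855, -0.0], [0.855, -0.519, 0.0], [0.0, -0.0, -1.0]]
ft_force: [0.3, 0.2, 0.4]
grip_width: 0.0766
```

```bash
python3 -c "
from h import *
go(mach(0,0,.25),None)
d=grab('scene','s6.npz');crop(d,335,115,445,235,'pics/s6.png',6)
W=world(d).reshape(-1,3)
D=W[:,:2]-O;L=np.c_[D@EX,D@EY,W[:,2]]
m=(L[:,0]>.03)&(L[:,0]<.18)&(L[:,1]>.05)&(L[:,1]<.09)&(L[:,2]>.06)&(L[:,2]<.25)
q=L[m];print(len(q),np.percentile(q,[3,50,97],axis=0).round(3))
m=(np.hypot(L[:,0],L[:,1])<.04)&(L[:,2]>.112)&(L[:,2]<.13);q=L[m];print('nut top',len(q),q.mean(0),cv2.minEnclosingCircle(q[:,:2].astype(np.float32)))
m=(np.hypot(L[:,0],L[:,1])<.04)&(L[:,2]>.085)&(L[:,2]<.112);q=L[m]
from scipy.optimize import least_squares
print(len(q),least_squares(lambda v:np.hypot(q[:,0]-v[0],q[:,1]-v[1])-.022,[0,0],loss='soft_l1',f_scale=.002).x)
"
```

```text
t 6.4 p [ 0.484  -0.344   0.3194] head 58.76 q6 -15.6 w 0.0766 F [0.3 0.2 0.4]
tilt z [-2.e-04  4.e-04 -1.e+00]
shift [0.0344 0.0631 0.0694] target [ 0.5558 -0.3473  0.25  ]
537 [[0.071 0.053 0.063]
 [0.109 0.079 0.135]
 [0.154 0.083 0.201]]
nut top 82 [-0.00525878  0.0024315   0.11804232] ((-0.002213594503700733, 0.0012360261753201485), 0.025700585916638374)
98 [-0.0009031   0.00038256]
```

View pics/s6.png

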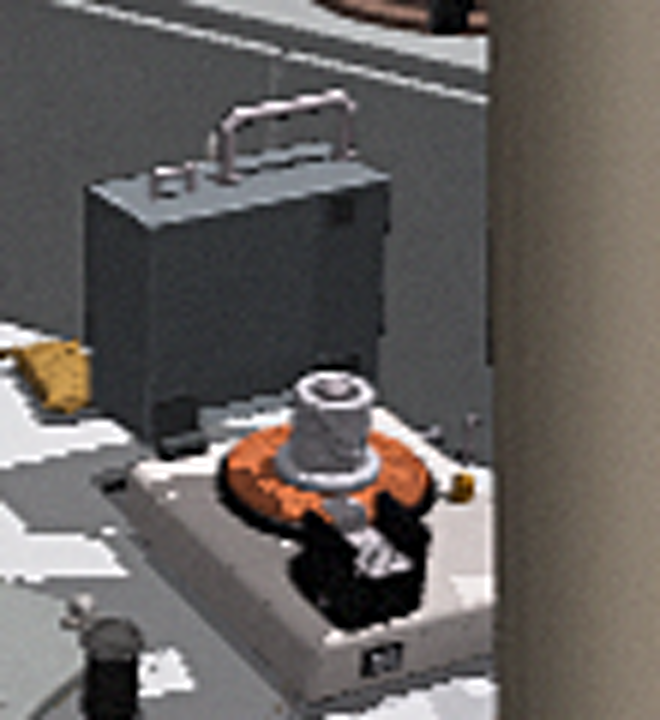

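>>> play_rows(
  targets="0.01 0.015 0 0.15 0; 0.02 0.03 0 0.3 0; 0.03 0.045 0 0.45 0; 0.0344 0.06 0 0.6 0; 0.0344 0.0631 0.02 0.75 0",
)

```text
time_s: 6.95
position: [0.5606, -0.3502, 0.3]
tool_rot: [[0.964, 0.267, 0.004], [0.267, -0.964, -0.003], [0.003, 0.004, -1.0]]
ft_force: [0.4, 0.1, -1.6]
grip_width: 0.0851
```

>>> play_rows(
  targets="0 0 0 0.15 0; 0 0 0 0.3 0; 0 0 0 0.45 0; 0 0 0 0.6 0; 0 0 0 0.75 0",
)

```text
time_s: 7.45
position: [0.5588, -0.3498, 0.2984]
tool_rot: [[0.887, -0.462, 0.0], [-0.462, -0.887, 0.0], [0.0, -0.0, -1.0]]
ft_force: [1.1, -0.1, -0.6]
grip_width: 0.0853
```

>>> play_rows(
  targets="0 0 0 0.15 0; 0 0 0 0.3 0; 0 0 0.02 0.43 0; 0 0 0.05 0.43 0; 0 0 0.05 0.43 0",
)

```text
time_s: 7.95
position: [0.5578, -0.349, 0.2445]
tool_rot: [[0.618, -0.786, -0.006], [-0.786, -0.618, 0.005], [-0.008, 0.001, -1.0]]
ft_force: [-0.4, 0.5, 0.3]
grip_width: 0.0857
```

```bash
python3 -c "
from h import *
go(mach(-.0005,0,.2),None)
go(mach(-.0005,0,.2),-51)
"
```

```text
t 7.95 p [ 0.5578 -0.349   0.2445] head -51.81 q6 99.5 w 0.0857 F [-0.4  0.5  0.3]
tilt z [-0.0055  0.0053 -1.    ]
shift [-0.0027  0.0007  0.0445] target [ 0.5554 -0.347   0.2   ]
t 7.95 p [ 0.5578 -0.349   0.2445] head -51.81 q6 99.5 w 0.0857 F [-0.4  0.5  0.3]
tilt z [-0.0055  0.0053 -1.    ]
shift [-0.0027  0.0007  0.0445] target [ 0.5554 -0.347   0.2   ]
turn rad -0.0142
```

>>> play_rows(
  targets="-0.0025 0.0007 0.04 0 0; -0.0025 0.0007 0.09 0 0; -0.0025 0.0007 0.09 0 0; -0.0025 0.0007 0.09 0 0",
)

```text
time_s: 8.35
position: [0.5571, -0.3489, 0.1603]
tool_rot: [[0.618, -0.786, 0.001], [-0.786, -0.618, -0.001], [0.001, -0.0, -1.0]]
ft_force: [-0.1, -0.2, -0.1]
grip_width: 0.0855
```

```bash
python3 -c "
from h import *
go(mach(-.0005,0,.083),None)
d=grab('scene','s7.npz');crop(d,335,115,445,235,'pics/s7.png',6)
"
```

```text
t 8.35 p [ 0.5571 -0.3489  0.1603] head -51.81 q6 99.5 w 0.0855 F [-0.1 -0.2 -0.1]
tilt z [ 1.e-03 -8.e-04 -1.e+00]
shift [-0.0026  0.0003  0.0773] target [ 0.5554 -0.347   0.083 ]
```

View pics/s7.png

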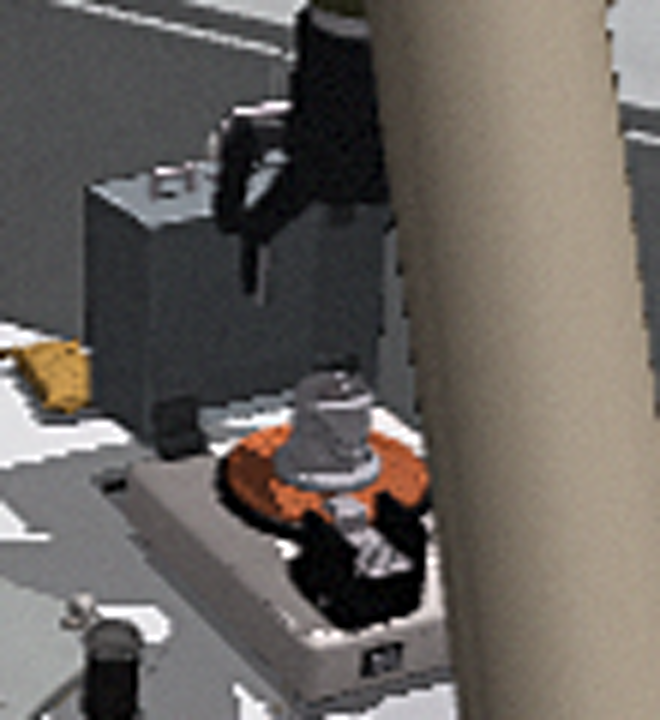

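>>> play_rows(
  targets="-0.0026 0.0003 0.02 0 0; -0.0026 0.0003 0.045 0 0; -0.0026 0.0003 0.065 0 0; -0.0026 0.0003 0.077 0 0; -0.0026 0.0003 0.077 0 0",
)

```text
time_s: 8.9
position: [0.555, -0.3469, 0.0821]
tool_rot: [[0.618, -0.786, 0.001], [-0.786, -0.618, -0.001], [0.001, -0.0, -1.0]]
ft_force: [0.4, -0.2, 0.1]
grip_width: 0.0851
```

```bash
python3 -c "
from h import *
go(mach(-.0005,0,.083),None)
d=grab('scene','s8.npz');crop(d,335,115,445,235,'pics/s8.png',6)
"
```

```text
t 8.9 p [ 0.555  -0.3469  0.0821] head -51.83 q6 99.5 w 0.0851 F [ 0.4 -0.2  0.1]
tilt z [ 6.e-04 -5.e-04 -1.e+00]
shift [ 0.0003 -0.0002 -0.0009] target [ 0.5554 -0.347   0.083 ]
```

View pics/s8.png

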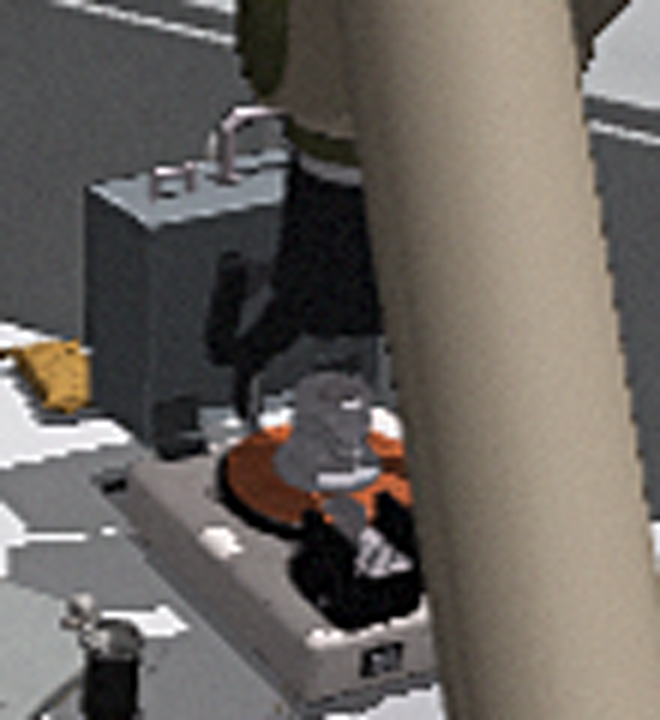

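>>> play_rows(
  targets="0 0 0 0 1; 0 0 0 0 1; 0 0 0 0 1; 0 0 0 0 1; 0 0 0 0 1",
  force=50,
)

```text
time_s: 9.45
position: [0.5549, -0.3469, 0.0824]
tool_rot: [[0.618, -0.786, 0.001], [-0.786, -0.618, -0.001], [0.002, -0.0, -1.0]]
ft_force: [-0.6, 1.3, 5.6]
grip_width: 0.0416
```

```bash
python3 -c "
from h import *
go(None)
from rig import status
print(status.observe()['wrist_torque'])
"
```

```text
t 9.45 p [ 0.5549 -0.3469  0.0824] head -51.83 q6 99.5 w 0.0416 F [-0.6  1.3  5.6]
tilt z [ 0.0013 -0.0014 -1.    ]
[ 0.00664114  0.156559   -0.02299337]
```

>>> play_rows(
  targets="0 0 -0.0005 -0.14 1; 0 0 -0.0011 -0.28 1; 0 0 -0.0016 -0.42 1; 0 0 -0.0021 -0.56 1; 0 0 -0.0027 -0.70 1",
)

```text
time_s: 9.95
position: [0.5544, -0.3463, 0.0837]
tool_rot: [[0.98, -0.198, -0.001], [-0.198, -0.98, 0.001], [-0.001, -0.001, -1.0]]
ft_force: [0.5, -0.1, -1.3]
grip_width: 0.0425
```

```bash
python3 -c "
from h import *
go(None)
from rig import status
print(status.observe()['wrist_torque'])
"
```

```text
t 9.95 p [ 0.5544 -0.3463  0.0837] head -11.4 q6 59.0 w 0.0425 F [ 0.5 -0.1 -1.3]
tilt z [-6.e-04  7.e-04 -1.e+00]
[-0.00217134  0.0087816   0.01088681]
```

>>> play_rows(
  targets="0 0 -0.0005 -0.14 1; 0 0 -0.0011 -0.28 1; 0 0 -0.0016 -0.42 1; 0 0 -0.0021 -0.56 1; 0 0 -0.0027 -0.70 1",
)

```text
time_s: 10.45
position: [0.5544, -0.3463, 0.0864]
tool_rot: [[0.877, 0.48, -0.001], [0.48, -0.877, 0.001], [-0.0, -0.001, -1.0]]
ft_force: [-0.9, 0.8, -1.7]
grip_width: 0.0425
```

>>> play_rows(
  targets="0 0 -0.0005 -0.14 1; 0 0 -0.0011 -0.28 1; 0 0 -0.0016 -0.42 1; 0 0 -0.0021 -0.56 1; 0 0 -0.0027 -0.70 1",
)

```text
time_s: 10.95
position: [0.5544, -0.3463, 0.0891]
tool_rot: [[0.361, 0.932, -0.001], [0.932, -0.361, 0.001], [0.0, -0.001, -1.0]]
ft_force: [-0.0, -0.8, -2.2]
grip_width: 0.0422
```

```bash
python3 -c "
from h import *
go(None)
from rig import status
print(status.observe()['wrist_torque'])
d=grab('scene','s9.npz');crop(d,335,115,445,235,'pics/s9.png',6)
"
```

```text
t 10.95 p [ 0.5544 -0.3463  0.0891] head 68.82 q6 -21.2 w 0.0422 F [-0.  -0.8 -2.2]
tilt z [-7.e-04  6.e-04 -1.e+00]
[ 0.04518843 -0.04018216  0.02580784]
```

View pics/s9.png

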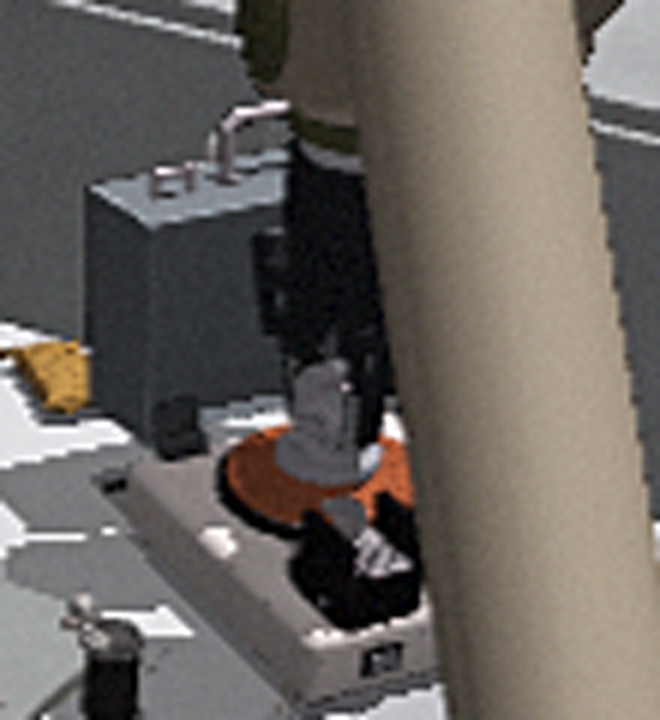

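>>> play_rows(
  targets="0 0 -0.0005 -0.14 1; 0 0 -0.0011 -0.28 1; 0 0 -0.0016 -0.42 1; 0 0 -0.0021 -0.56 1; 0 0 -0.0027 -0.70 1",
)

```text
time_s: 11.5
position: [0.5545, -0.3463, 0.0918]
tool_rot: [[-0.322, 0.947, -0.001], [0.947, 0.322, 0.001], [0.001, -0.0, -1.0]]
ft_force: [-0.2, -0.6, -2.1]
grip_width: 0.0424
```

>>> play_rows(
  targets="0 0 -0.0005 -0.14 1; 0 0 -0.0011 -0.28 1; 0 0 -0.003 -0.28 1; 0 0 -0.006 -0.28 1",
)

```text
time_s: 11.9
position: [0.5545, -0.3464, 0.098]
tool_rot: [[-0.564, 0.826, -0.001], [0.826, 0.564, 0.001], [0.001, -0.0, -1.0]]
ft_force: [0.2, 0.1, -1.6]
grip_width: 0.0422
```

```bash
python3 -c "
from h import *
go(None)
from rig import status
print(status.observe()['wrist_torque'])
"
```

```text
t 11.9 p [ 0.5545 -0.3464  0.098 ] head 124.35 q6 -76.7 w 0.0422 F [ 0.2  0.1 -1.6]
tilt z [-6.e-04  5.e-04 -1.e+00]
[0.01950306 0.0373954  0.01100002]
```

>>> play_rows(
  targets="0 0 -0.008 0 1; 0 0 -0.02 0 1; 0 0 -0.035 0 1; 0 0 -0.05 0 1; 0 0 -0.065 0 1",
)

```text
time_s: 12.4
position: [0.5547, -0.3466, 0.1649]
tool_rot: [[-0.567, 0.824, 0.001], [0.824, 0.567, -0.001], [-0.001, 0.0, -1.0]]
ft_force: [-0.9, 0.5, -1.2]
grip_width: 0.0423
```

>>> play_rows(
  targets="0 0 -0.003 0 1; 0 0 -0.005 0 1; 0 0 -0.005 0 1",
)

```text
time_s: 12.7
position: [0.5545, -0.3464, 0.1679]
tool_rot: [[-0.568, 0.823, -0.0], [0.823, 0.568, 0.0], [0.0, -0.0, -1.0]]
ft_force: [-0.1, 0.1, -2.2]
grip_width: 0.042
```

```bash
python3 -c "
from h import *
go([.445,.007,.168])
d=grab('scene','s10.npz');crop(d,335,115,445,235,'pics/s10.png',6)
W=world(d).reshape(-1,3);D=W[:,:2]-O;L=np.c_[D@EX,D@EY,W[:,2]]
q=L[(np.hypot(L[:,0],L[:,1])<.036)&(L[:,2]>.1)&(L[:,2]<.2)]
print(np.percentile(q[:,2],[1,5,10]))
"
```

```text
t 12.7 p [ 0.5545 -0.3464  0.1679] head 124.61 q6 -77.0 w 0.042 F [-0.1  0.1 -2.2]
tilt z [-4.e-04  3.e-04 -1.e+00]
shift [3.530e-01 1.107e-01 1.000e-04] target [0.445 0.007 0.168]
[0.10434551 0.11509876 0.12545519]
```

View pics/s10.png

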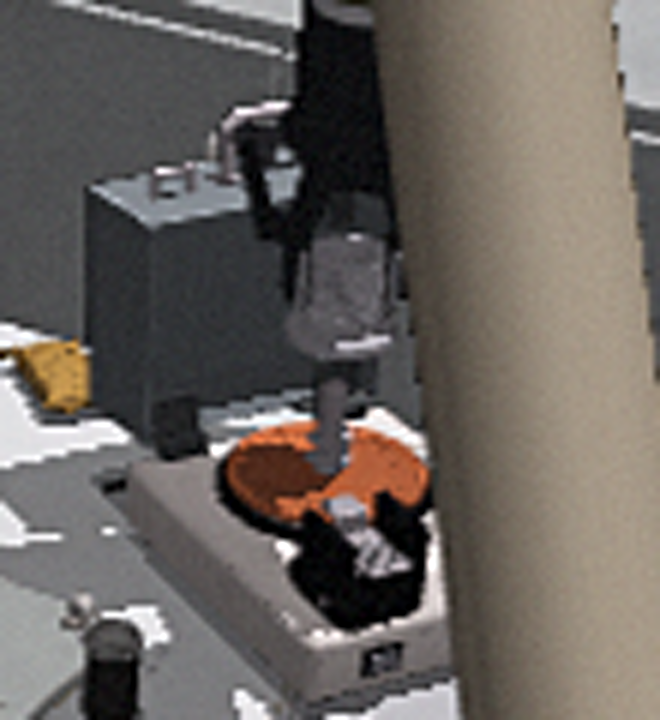

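>>> play_rows(
  targets="0.02 0.006 0 0 1; 0.05 0.016 0 0 1; 0.085 0.027 0 0 1; 0.12 0.038 0 0 1; 0.155 0.049 0 0 1",
)

```text
time_s: 13.25
position: [0.506, -0.1897, 0.1675]
tool_rot: [[-0.568, 0.823, -0.001], [0.823, 0.568, 0.001], [0.001, -0.0, -1.0]]
ft_force: [0.7, 0.0, -2.0]
grip_width: 0.042
```

>>> play_rows(
  targets="0.035 0.011 0 0 1; 0.07 0.022 0 0 1; 0.105 0.033 0 0 1; 0.135 0.043 0 0 1; 0.16 0.05 0 0 1",
)

```text
time_s: 13.75
position: [0.4561, -0.0294, 0.1678]
tool_rot: [[-0.569, 0.823, -0.001], [0.823, 0.569, 0.0], [0.001, -0.0, -1.0]]
ft_force: [0.7, 0.4, -1.5]
grip_width: 0.0422
```

>>> play_rows(
  targets="0.02 0.006 0 0 1; 0.033 0.011 0 0 1; 0.033 0.011 0 0 1; 0.033 0.011 0 0 1",
)

```text
time_s: 14.15
position: [0.4476, 0.002, 0.168]
tool_rot: [[-0.569, 0.823, 0.0], [0.823, 0.569, -0.0], [-0.0, -0.0, -1.0]]
ft_force: [0.2, -0.2, -1.2]
grip_width: 0.0421
```

```bash
python3 -c "
from h import *
go([.445,.007,.12])
d=grab('scene','s11.npz');crop(d,310,170,430,300,'pics/s11.png',6)
from scipy.optimize import least_squares
W=world(d)
for nm,lo,hi in(('rim',.056,.072),):
    p=W[(np.hypot(W[...,0]-.445,W[...,1]-.007)<.075)&(W[...,2]>lo)&(W[...,2]<hi)]
    print(len(p),least_squares(lambda v:np.hypot(p[:,0]-v[0],p[:,1]-v[1])-v[2],[.445,.007,.06],loss='soft_l1',f_scale=.002).x.round(4))
p=W[(np.hypot(W[...,0]-.445,W[...,1]-.007)<.06)&(W[...,2]>.12)&(W[...,2]<.22)]
print(len(p)); 
for z in np.arange(.12,.22,.01):
    q=p[(p[:,2]>=z)&(p[:,2]<z+.01)]; print(round(z,2),len(q),np.ptp(q[:,0]) if len(q) else '',np.ptp(q[:,1]) if len(q) else '')
"
```

```text
t 14.15 p [0.4476 0.002  0.168 ] head 124.65 q6 -49.6 w 0.0421 F [ 0.2 -0.2 -1.2]
tilt z [ 1.e-04 -3.e-04 -1.e+00]
shift [0.0056 0.0007 0.048 ] target [0.445 0.007 0.12 ]
245 [0.4445 0.0082 0.0607]
597
0.12 0  
0.13 0  
0.14 0  
0.15 56 0.05526727187959457 0.04698470932635701
0.16 100 0.0589870509422622 0.051724055425818705
0.17 61 0.04713671006996878 0.032873700375502746
0.18 88 0.05946984864479743 0.04343275383289902
0.19 116 0.06277859594636076 0.043656251521310585
0.2 133 0.0637457059031522 0.0468399994308093
0.21 43 0.08211754032497509 0.05728482873639096
```

View pics/s11.png

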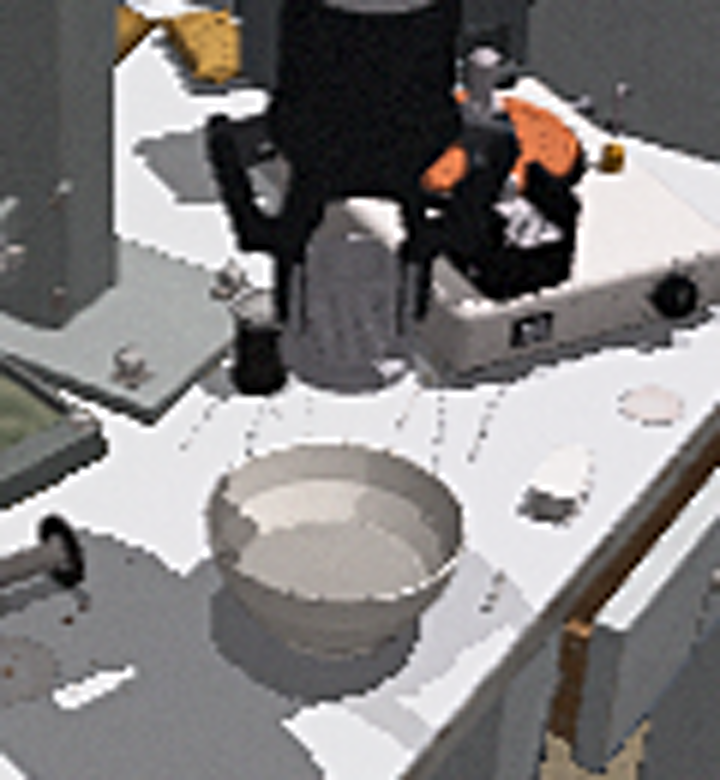

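>>> play_rows(
  targets="0.0055 0.0007 0.02 0 1; 0.0055 0.0007 0.05 0 1; 0.0055 0.0007 0.08 0 1; 0.0055 0.0007 0.1 0 1; 0.0055 0.0007 0.108 0 1",
)

```text
time_s: 14.7
position: [0.4444, 0.0066, 0.0585]
tool_rot: [[-0.567, 0.823, -0.003], [0.823, 0.567, 0.001], [0.002, -0.002, -1.0]]
ft_force: [-0.8, -0.3, -0.1]
grip_width: 0.0419
```

>>> play_rows(
  targets="0 0 0.008 0 1; 0 0 0.014 0 1; 0 0 0.019 0 1; 0 0 0.022 0 1; 0 0 0.022 0 1",
)

```text
time_s: 15.2
position: [0.4448, 0.0072, 0.0381]
tool_rot: [[-0.568, 0.823, 0.0], [0.823, 0.568, -0.0], [-0.0, 0.0, -1.0]]
ft_force: [0.7, -0.5, -1.5]
grip_width: 0.0421
```

```bash
python3 -c "
from h import *
go([.445,.007,.030])
d=grab('scene','s12.npz');crop(d,310,190,430,300,'pics/s12.png',6)
"
```

```text
t 15.2 p [0.4448 0.0072 0.0381] head 124.64 q6 -49.0 w 0.0421 F [ 0.7 -0.5 -1.5]
tilt z [ 1.e-04 -0.e+00 -1.e+00]
shift [-0.0003  0.      0.0081] target [0.445 0.007 0.03 ]
```

View pics/s12.png

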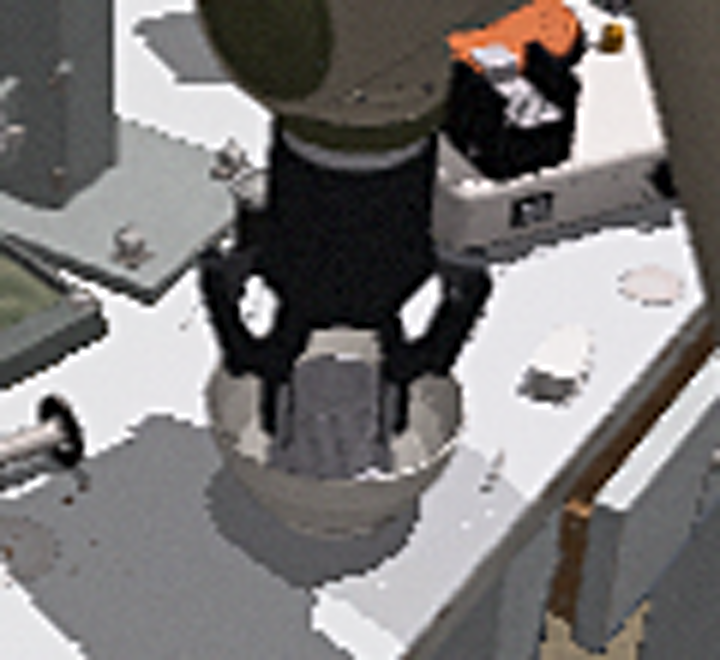

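>>> play_rows(
  targets="0 0 0.003 0 1; 0 0 0.005 0 1; 0 0 0.006 0 1; 0 0 0.006 0 1",
)

```text
time_s: 15.65
position: [0.445, 0.0069, 0.0339]
tool_rot: [[-0.569, 0.822, 0.002], [0.822, 0.569, -0.001], [-0.002, 0.001, -1.0]]
ft_force: [-9.1, -2.5, 27.6]
grip_width: 0.0425
```

>>> play_rows(
  targets="0 0 0.001 0 1; 0 0 0.002 0 1; 0 0 0.002 0 1",
)

```text
time_s: 15.95
position: [0.445, 0.0067, 0.0335]
tool_rot: [[-0.569, 0.822, 0.003], [0.822, 0.569, -0.002], [-0.004, 0.001, -1.0]]
ft_force: [-16.8, -3.9, 52.4]
grip_width: 0.0424
```

>>> play_rows(
  targets="0 0 -0.002 0 1; 0 0 -0.0035 0 1; 0 0 -0.0035 0 1",
)

```text
time_s: 16.25
position: [0.4448, 0.007, 0.0342]
tool_rot: [[-0.569, 0.823, 0.001], [0.823, 0.569, -0.001], [-0.001, 0.0, -1.0]]
ft_force: [-4.6, -2.4, 11.6]
grip_width: 0.0425
```

```bash
python3 -c "
from h import *
go([.445,.007,.030])
d=grab('scene','s13.npz');crop(d,310,190,430,300,'pics/s13.png',6)
from scipy.optimize import least_squares
W=world(d)
p=W[(np.hypot(W[...,0]-.445,W[...,1]-.007)<.075)&(W[...,2]>.056)&(W[...,2]<.066)]
r=np.hypot(p[:,0]-.445,p[:,1]-.007);p=p[r>.05]
print(len(p),least_squares(lambda v:np.hypot(p[:,0]-v[0],p[:,1]-v[1])-.0605,[.445,.007],loss='soft_l1',f_scale=.002).x.round(4))
"
```

```text
t 16.25 p [0.4448 0.007  0.0342] head 124.65 q6 -49.0 w 0.0425 F [-4.6 -2.4 11.6]
tilt z [ 7.e-04 -7.e-04 -1.e+00]
shift [-0.0001  0.0002  0.0042] target [0.445 0.007 0.03 ]
134 [0.445  0.0089]
```

View pics/s13.png

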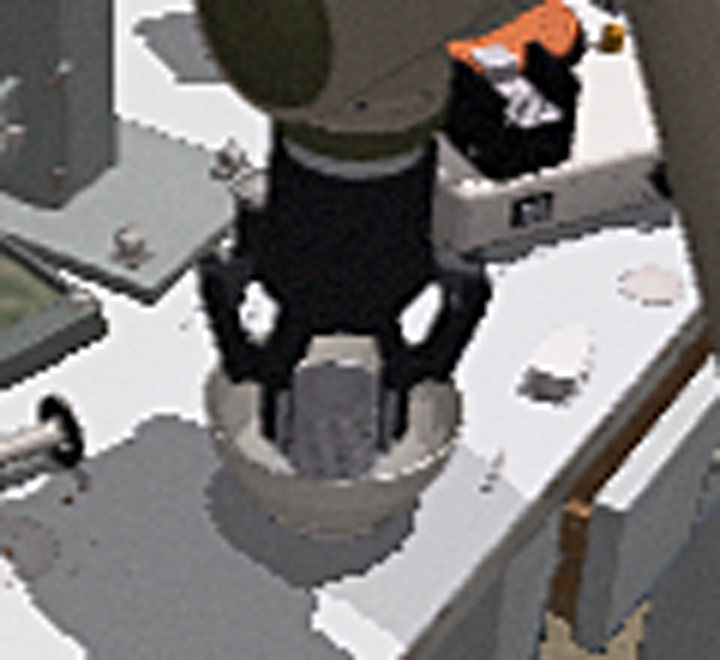

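```bash
python3 -c "
from h import *
d=load('s13.npz');W=world(d)
ty=np.array([.823,.569]);tx=np.array([-.569,.823])
for nm,x0,x1 in(('left',340,356),('right',376,394)):
  print(nm)
  for v in range(228,268,3):
    r=[]
    for u in range(x0,x1,2):
        p=W[v,u]; q=p[:2]-[.445,.007]
        r.append('%d,%d,%d'%(q@ty*1000,q@tx*1000,p[2]*1000) if p[2]>-.1 else '-')
    print(v,' '.join(r))
p=W.reshape(-1,3);q=p[:,:2]-[.445,.007];m=(np.hypot(*q.T)<.024)&(p[:,2]>.03)&(p[:,2]<.1);print(np.sort(p[m][:,2])[-40:].round(3))
"
```

```text
left
228 63,-210,16 56,-216,12 50,-212,15 43,-215,13 37,-204,20 31,-194,27 25,-190,30 36,5,164
231 64,-193,16 57,-194,15 50,-209,5 42,-217,0 37,-200,11 32,-185,21 41,-2,149 36,9,157
234 64,-186,9 56,-200,0 62,-3,138 57,-2,139 51,0,140 46,6,145 41,10,147 36,12,149
237 64,-179,2 57,-182,0 63,10,138 57,8,136 51,4,134 46,3,133 25,-180,1 36,10,138
240 64,-165,0 58,-163,1 - 57,13,130 51,9,127 46,4,123 26,-161,3 19,-163,2
243 65,-152,-1 59,-146,2 62,13,120 57,13,119 51,7,115 33,-143,4 27,-144,4 20,-143,4
246 66,-131,2 59,-129,3 53,-135,-1 56,10,107 51,15,111 44,-5,95 35,-48,63 32,-8,93
249 66,-115,1 60,-115,1 53,-115,1 56,8,96 50,9,96 45,10,97 39,2,90 33,1,90
252 67,-101,0 60,-98,3 60,-16,65 53,-23,60 50,9,85 45,11,87 38,5,82 33,11,87
255 67,-83,2 61,-84,2 60,-10,59 53,-19,52 47,-30,44 40,-36,39 34,-39,37 33,7,73
258 68,-67,3 61,-74,-1 60,3,59 53,-17,43 47,-24,37 40,-30,32 34,-30,32 32,7,62
261 68,-60,-2 62,-54,2 56,-52,3 54,-5,41 47,-12,36 41,-19,30 35,-21,28 32,10,54
264 69,-40,1 63,-36,5 57,-42,0 55,23,53 51,37,64 42,-5,29 35,-9,26 30,-6,29
267 69,-26,1 63,-28,0 57,-26,1 51,-28,0 50,27,4
[... 948 characters left out ...]
,76 -41,-33,41 -47,-32,42 - -55,-15,55 -59,-3,64 -80,-83,2 -87,-87,0 -93,-86,0
258 -30,4,60 -41,-27,35 -45,-20,40 -50,-14,45 -55,-8,50 -58,6,61 -78,-70,1 -84,-70,0 -90,-68,2
261 -30,6,50 -40,-21,28 -45,-13,34 -49,-4,41 -55,-4,42 -55,23,64 -76,-51,3 -83,-58,0 -88,-55,1
264 -34,-10,26 -39,-4,30 -45,-10,26 -49,2,36 -48,38,66 -68,-38,2 -75,-42,0 -80,-39,2 -86,-38,2
267 -31,8,30 -38,6,28 -35,52,66 -43,41,57 -60,-23,3 -67,-29,0 -73,-27,0 -79,-25,2 -84,-22,4
[0.071 0.072 0.072 0.072 0.072 0.072 0.072 0.072 0.072 0.072 0.072 0.072
 0.072 0.072 0.072 0.072 0.072 0.072 0.072 0.072 0.072 0.073 0.073 0.073
 0.073 0.073 0.073 0.073 0.073 0.073 0.073 0.074 0.074 0.074 0.075 0.088
 0.091 0.093 0.096 0.099]
```

>>> play_rows(
  targets="0 -0.001 0 0 1; 0 -0.002 0 0 1; 0 -0.002 0 0 1",
)

```text
time_s: 16.6
position: [0.4441, 0.0063, 0.034]
tool_rot: [[-0.568, 0.823, 0.003], [0.823, 0.568, 0.0], [-0.001, 0.002, -1.0]]
ft_force: [3.2, 5.0, 5.3]
grip_width: 0.0419
```

>>> play_rows(
  targets="0 0.0008 0.0005 0 1; 0 0.0008 0.001 0 1; 0 0.0008 0.001 0 1",
)

```text
time_s: 16.9
position: [0.4443, 0.0065, 0.0337]
tool_rot: [[-0.569, 0.823, 0.002], [0.823, 0.569, -0.001], [-0.002, 0.001, -1.0]]
ft_force: [-3.2, 1.1, 18.6]
grip_width: 0.0419
```

>>> play_rows(
  targets="0 0 -0.0015 0 1; 0 0 -0.0015 0 0.47; 0 0 -0.0015 0 0.43; 0 0 -0.0015 0 0.38; 0 0 -0.0015 0 0.35",
)

```text
time_s: 17.4
position: [0.4437, 0.0066, 0.0339]
tool_rot: [[-0.568, 0.823, -0.0], [0.823, 0.568, 0.0], [0.0, -0.0, -1.0]]
ft_force: [-0.7, 1.1, 0.2]
grip_width: 0.0555
```

```bash
python3 -c "
from h import *
go(None)
d=grab('scene','s14.npz');crop(d,310,190,430,300,'pics/s14.png',6)
W=world(d);p=W.reshape(-1,3);q=p[:,:2]-[.445,.007];m=(np.hypot(*q.T)<.024)&(p[:,2]>.055)&(p[:,2]<.078);print(np.median(p[m],0),np.sort(p[m][:,2])[-20::3].round(3))
"
```

```text
t 17.4 p [0.4437 0.0066 0.0339] head 124.64 q6 -49.1 w 0.0555 F [-0.7  1.1  0.2]
tilt z [-4.e-04  1.e-04 -1.e+00]
[0.44313942 0.00919434 0.06809417] [0.072 0.073 0.073 0.073 0.074 0.074 0.074]
```

View pics/s14.png

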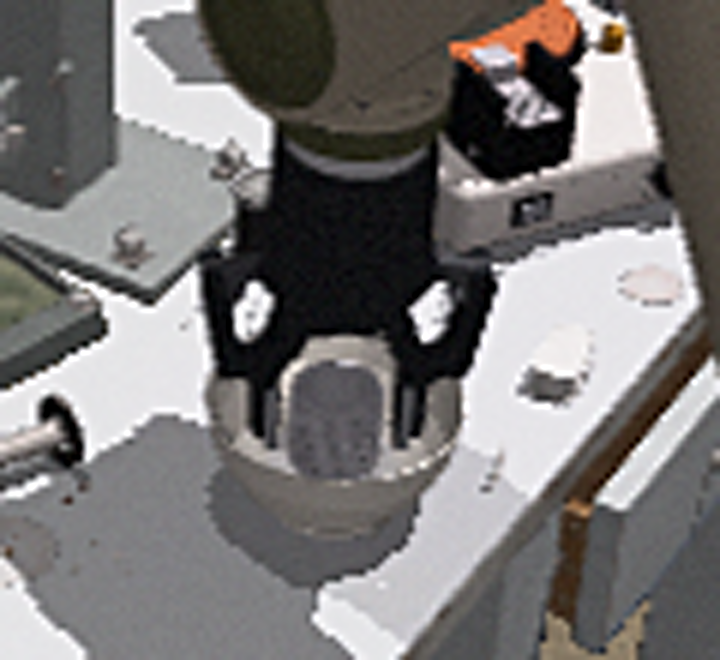

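Nut stands by itself in the bowl, fingers clear on both sides. Withdraw straight up.

>>> play_rows(
  targets="0 0 -0.01 0 0.35; 0 0 -0.03 0 0.35; 0 0 -0.06 0 0.35; 0 0 -0.1 0 0.35; 0 0 -0.14 0 0.35",
)

```text
time_s: 17.95
position: [0.4432, 0.0067, 0.1762]
tool_rot: [[-0.568, 0.823, -0.0], [0.823, 0.568, 0.0], [0.0, -0.0, -1.0]]
ft_force: [0.3, -0.6, -1.0]
grip_width: 0.0555
```

>>> play_rows(
  targets="0 0 -0.04 0 0.35; 0 0 -0.06 0 0.35; 0 0 -0.06 0 0.35; 0 0 -0.06 0 0.35",
)

```text
time_s: 18.35
position: [0.4433, 0.0067, 0.2341]
tool_rot: [[-0.568, 0.823, 0.0], [0.823, 0.568, -0.0], [-0.0, 0.0, -1.0]]
ft_force: [-0.3, -0.6, -0.4]
grip_width: 0.0551
```

```bash
python3 -c "
from h import *
go(None)
d=grab('scene','s15.npz');crop(d,310,140,440,270+20,'pics/s15.png',5)
t=grab('top','t15.npz');crop(t,270,90,470,290,'pics/t15.png',3)
from scipy.optimize import least_squares
for d in(d,t):
  W=world(d);p=W.reshape(-1,3);q=p[:,:2]-[.445,.007];r=np.hypot(*q.T)
  m=(r<.03)&(p[:,2]>.05)&(p[:,2]<.085);print('nut',m.sum(),p[m].mean(0).round(4),cv2.minEnclosingCircle(p[m][:,:2].astype(np.float32)),np.percentile(p[m][:,2],[50,90,98]).round(4))
  b=p[(r>.05)&(r<.075)&(p[:,2]>.056)&(p[:,2]<.07)];print('rim',len(b),least_squares(lambda v:np.hypot(b[:,0]-v[0],b[:,1]-v[1])-v[2],[.445,.007,.06],loss='soft_l1',f_scale=.002).x.round(4))
  D=p[:,:2]-O;L=np.c_[D@EX,D@EY,p[:,2]];m=(L[:,0]>.03)&(L[:,0]<.18)&(L[:,1]>.05)&(L[:,1]<.09)&(L[:,2]>.06)&(L[:,2]<.25);print('hood top z',np.percentile(L[m][:,2],97) if m.any() else None)
"
```

```text
t 18.35 p [0.4433 0.0067 0.2341] head 124.64 q6 -49.1 w 0.0551 F [-0.3 -0.6 -0.4]
tilt z [ 0. -0. -1.]
nut 206 [0.4424 0.0117 0.0641] ((0.4442797601222992, 0.009254121221601963), 0.02317092753946781) [0.0656 0.0722 0.0737]
rim 242 [0.4448 0.0079 0.0605]
hood top z 0.19779399123348065<string>:9: RuntimeWarning: Mean of empty slice.
  ret = um.true_divide(
Traceback (most recent call last):
IndexError: index -1 is out of bounds for axis 0 with size 0
```

View pics/s15.png

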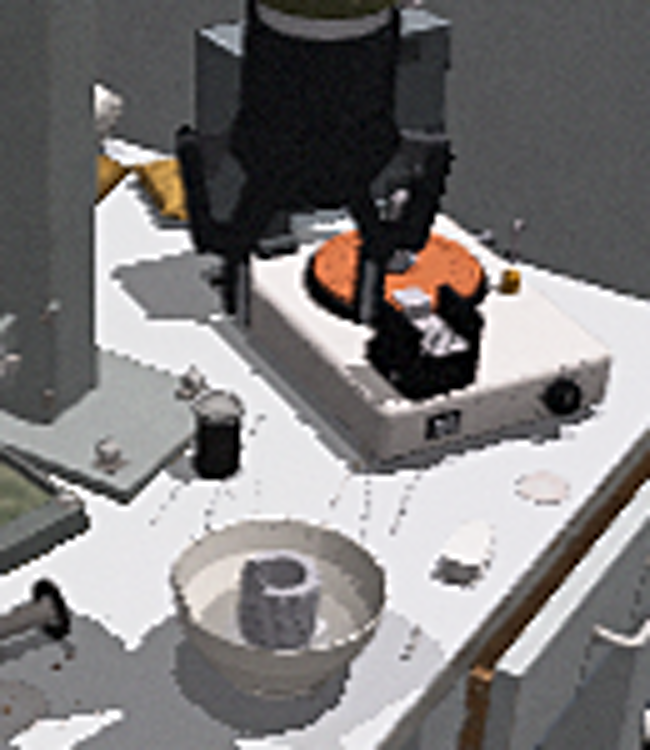

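View pics/t15.png

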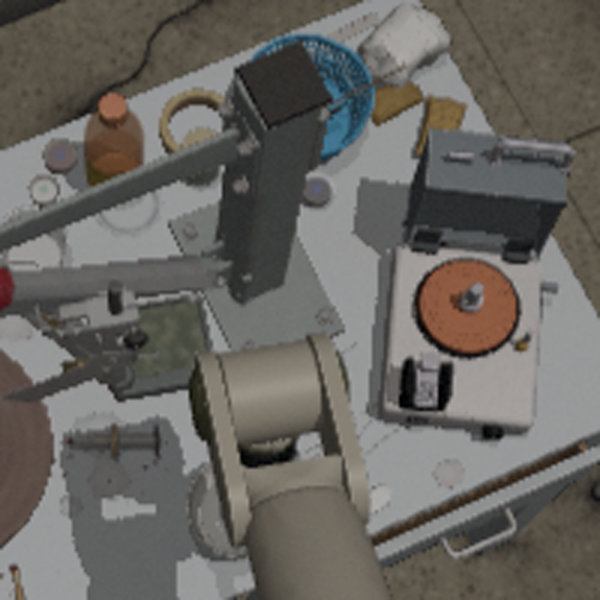

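```bash
python3 -c "
from rig import env
print(env.close_job())"
```

```text
the job is handed in; nothing more can be done
None
```

I pressed the latch hook until the hood sprang ajar, then swung the hood by its handle until it fell fully open. I turned the nut about 175° counter-clockwise, following the thread up, and lifted it to about 0.15 m at the underside, clear of the stud. I set it in the rinse bowl, withdrew the gripper straight up and handed the job in at about 18.4 s.

**Last checks**
- **Hood:** the top and scene pictures show it open, with its upper edge about 0.20 m above the bench.
- **Nut:** it stands alone in the bowl, about 2 mm from the bowl's axis. Its top is at about 70–72 mm, which puts the centre at about 45 mm, under the 55 mm limit.
- **Bowl:** its rim centre is within about 1 mm of where it started.
- **Bystanders:** the film can and handpiece look undisturbed in the pictures. The slide frame and whetstone were never approached, but I did not measure any of the four again.
- **Gripper:** it ended about 0.23 m above the bench, touching nothing, and the force reading was about zero.

**Checks that failed or disagreed**
- **Seating force:** the first push into the bowl reached about 52 N at the wrist because I lowered too far. I backed off and re-seated the nut before letting go.
- **Seating height:** the nut seems to sit about 2 mm higher than the 11–16 mm given. The camera heights also read about 2 mm high, so part of this may be calibration.
- **Top camera:** the arm hid the nut in the last top picture, so its final position rests on the scene camera only.

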